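# Lock the adjusting nut of the sample press

## Task

The lower nut on the press's tie rod is set where it should be; lock it there. Draw the flat spanner out from under the little shelf, slip it from the side onto the lower nut with its handle lying along the press plate against the pressing-screw bush, so that the nut is kept from turning, and let go of it; then swing the handled locknut above it clockwise, seen from above, until it is hard tight. The lower nut must keep its setting, the spanner stays on, and the cans are to be left alone.

Things in the scene. Friction and masses are not known exactly. Their poses are not given: they have to be found in the camera images.
- press: Low bench press, fixed: steel drip tray 210 x 360 mm on feet, strainer basket, and above it a flat aluminium crown plate, top 100 mm above the table. Origin: on the table under the pressing screw's axis. z up, y from the hinge (y -146 mm) towards the tie rod (x 0, y +165 mm). Plate: x -90 to +90, y -135 to +200 mm. Only the tie rod with its nuts and the bush stand on it.
- bush (a point): Centre of the foot of the pressing-screw bush, on the plate's top face, 165 mm from the tie rod: an upright grey cylinder 32 mm in diameter and 30 mm high, with the screw's end above it, up to 55 mm over the plate. It is the stop for the spanner's handle.
- rod_top (a point): Top of the upright threaded tie rod, 24 mm thick, 101 mm above the plate. It carries the lower (adjusting) nut and, lying on that, the handled locknut.
- nut_centre (a point): Centre of the lower nut's underside, on the plate and the rod's axis. Steel hexagon 36 mm across flats, 22 mm high. The frame turns with the nut: z up, x through a corner, flats parallel to x. At the start, a fitted spanner with its handle along +x passes the bush on the press's +x side (away from the robot), within about 4 degrees of touching; turning clockwise brings it onto the bush.
- nut_corner (a point): The lower nut's corner on its x axis, 20.8 mm from the rod's axis, 11 mm above the plate. The nut turns easily on the rod (0.12 N m), the locknut turns on the nut less easily (0.35 N m): unheld, the nut goes round with the locknut. Its setting is kept if it never turns more than 25 degrees from the start; slack in the spanner and at the bush takes about 10.
- locknut (a joint): How far the handled locknut is screwed down on the lower nut, rad, growing clockwise seen from above, measured relative to the lower nut. It starts between 0 and 0.3; at 1.2 it is hard tight and stops dead. It stays where it is left.
- lever_grip (a point): Point on the axis of the locknut's bar handle, 80 mm from the rod's axis, 53 mm above the plate. Frame: x level, outward along the bar; z up. The locknut: hexagon 36 mm across flats, 16 mm high, with a round steel bar 12 mm thick rising outward at 17 degrees to a black ball 22 mm across, 100 mm out. The bar swings over the plate's tie-rod end, from the robot's side to the far side.
- spanner: Flat open-ended dark steel spanner, 9 mm thick, 196 mm long, 0.3 to 0.46 kg, balance point 78 mm from its origin. Origin: underside, centre of the jaw (on the nut's axis when fitted). z up; handle, 24 mm wide, along +x to 175 mm. Head 64 mm wide, with straight sides from x -14 to +22 mm. At the start flat on the table, handle under the shelf, head out in front; fitted, flat on the press plate.
- mouth (a point): Middle of the spanner's mouth opening, level with the prong tips, 21 mm from the jaw's centre on the side away from the handle, at mid thickness. The mouth opens to the spanner's -x, is 37.4 mm wide between parallel flats, a little flared at the tips, and its floor is 43 mm in from the tips.
- handle_end (a point): End of the spanner's handle, 175 mm from the jaw's centre, at mid thickness. Held 55 to 80 mm from the jaw's centre, the spanner can be slid 50 mm back off the nut, along its length, with the fingers clear of the bush.
- riser: Small fixed steel shelf: plate 160 mm (its x) by 260 mm (its y), underside 42 mm and top 48 mm above the table, with upright side plates at its two y ends, open in front and behind. Origin: on the table under its centre; its front faces -x. Cans stand on its rear half.
- can_left: Food can, 74 mm in diameter, 108 mm high, on the table to the left of the press. Origin: centre of its underside. To be left alone.
- can_riser1: Food can, 74 mm in diameter, 108 mm high, on the shelf. Origin: centre of its underside. To be left alone.
- can_riser2: Low food can, 84 mm in diameter, 62 mm high, on the shelf. Origin: centre of its underside. To be left alone.

How it is judged:
By the outcome, as a careful person would: the job done as asked, in the order asked, and still so for the second after the job is handed in, with the robot touching nothing.
It also fails if it takes over 72 s, if anything falls off the work surface, if the arm or the gripper's body presses on something with over 40 N, if the wrist force passes 120 N, or if a joint passes its speed limit or range.

## Robot

A 7-joint arm with a two-finger parallel gripper is mounted at the origin on the work surface. World frame = base frame: x ahead of the robot, y to its left, z up, the work surface at z = 0. Lengths are in mm, angles in degrees, forces in N, time in s.
With the tool pointing down it reaches from about 400 to 900 mm from the base axis. Payload 5.5 kg.
Tool frame: the origin (TCP) lies midway between the tips of the shut fingers; the grasp point (between the pads) lies bot.hold_point_z behind it (bot.hold_point_z is the distance from the TCP to the grasp point, in mm); z points along the fingers, y is the line along which they close (so a half turn about z gives the same grasp; the last joint's range is limited). The gripper opens to 85 mm and grips with 20 to 120 N. Pads are 22 mm wide; open, the fingers measure 114 mm over their backs; the gripper's body (76 mm by 85 mm) begins 54 mm behind the grasp point. The pads swing forward as they close: fully open they stand 13 mm farther back than shut.
Start: joints at [80.512, 28.699, -24.465, 88.831, 12.651, 65.22, -12.049], TCP at [270.289, -591.138, 231.31] pointing down, gripper open.
Joint ranges: [-164.97, 164.97], [-17.58, 116.51], [-87.97, 89.64], [11.32, 138.91], [-80.73, 260.73], [10.89, 115.49], [-147.41, 147.41]. Speed limits (degrees/s): [147.25, 147.25, 180, 180, 180, 180, 180].

## Interface

Orientations are given as a 3x3 rotation matrix whose columns are the frame's x, y, z axes.
In Python, from station import bot gives the robot as it stands.
- The arm moves only by the tool move_arm, never from a script. Its argument "steps" is a list of rows, each an object with "twist": the turn, a rotation vector about the tool's x, y, z scaled (see below), a list of three; "delta_pos": the shift along the tool's x, y, z scaled (see below), a list of three; "gripper": the finger opening in mm, from 0 to 85.4. A call has 1 to 5 rows; each row shifts and turns the commanded pose from where the row before left it, along the tool's axes as they then stand; what a row does not reach is not made up. The controller multiplies each number of a shift by 2 cm and each number of a turn by 10 degrees. A row lasts 1/8 s, in which the tool goes at most 62.5 mm and 10.7 degrees, less where a joint would pass 70% of its speed; a pose out of reach is approached as far as the arm can. A call with a number of a shift or a turn outside -1 to 1 is refused whole. A call with a gripper value outside its range is refused whole. The fingers move at their own pace and stop on an object; the grip force is fixed at half the most. Time passes only in rows, so rows that do not move let the fingers close. It gives the time, the measured TCP pose, the force, the opening and the grip force at its end, in the units of the state.
- bot.sense(): the state, without advancing time (a new reading comes with each control period).
- bot.get_image(name): name is "scene" or "top"; returns a dict with "pixels" (400x640x3 uint8, red, green, blue), "intrinsics" (3x3 intrinsics, pixels), "R" (3x3) and "t" (3): a world point X has camera coordinates R X + t. Camera axes: x right, y down, z forward; pixel columns grow to the right and rows downward; lengths in mm; the calibration is good to about 2 mm. A picture is of the moment at which its call begins. There is no depth.
- bot.close_job(): hands the job in; it is judged then, once.
The state is a dict: "time_s": time; "q": joint angles; "dq": joint speeds; "joint_torque": joint torques, N m; "tcp_pos": TCP position; "orientation": TCP orientation; "ft_force": force on the tool from outside, world axes, zero at the start; "wrist_torque": the same for the moment, N m; "grip_width": finger opening in mm; "grip_force": force on a finger pad.
Only numpy, scipy, OpenCV 4.12 (cv2) and the standard library are available. Lean on these libraries where they do the work, as an engineer would, in place of code of your own. Each camera call takes 0.05 s, during which the arm holds its last target. There are 200 camera calls.

## Working session

There is one attempt and no reset: what is moved stays moved. The work goes in short steps, Python scripts to look and compute and a tool call to move; the robot and the scene stay as the last step left them, time stands still between calls to the robot, and variables do not carry over. Pictures are saved under pics/ and viewed, at most 10 in all, crops included, and the job is handed in when it is done.

Besides the shell and the picture viewer there is one more tool, called after "Request:" in YAML: its name, and indented under it one key for each argument. move_arm: Moves the arm, as the interface text tells. Its arguments: {"type":"object","properties":{"steps":{"type":"array","items":{"type":"object","properties":{"twist":{"type":"array","items":{"type":"number"}},"delta_pos":{"type":"array","items":{"type":"number"}},"gripper":{"type":"number"}}}}},"required":["steps"]}

```bash
mkdir -p pics; ls; python3 - <<'E'
from station import bot
import cv2,numpy as np
s=bot.sense();print(s['time_s'],s['tcp_pos'],np.round(s['orientation'],3).tolist(),s['grip_width'],bot.hold_point_z)
for n in('scene','top'):
    d=bot.get_image(n);cv2.imwrite(f'pics/{n}0.png',d['pixels'][:,:,::-1])
    print(n,np.round(d['intrinsics'],1).tolist(),np.round(d['R'],3).tolist(),np.round(d['t'],1))
E
```

```text
pics
0.0 [ 269.92731412 -590.54561952  230.25384736] [[0.909, 0.416, -0.001], [0.416, -0.909, 0.002], [0.0, -0.002, -1.0]] 85.44735065277987 18.700000000000003
scene [[513.8, 0.0, 310.5], [0.0, 513.8, 207.7], [0.0, 0.0, 1.0]] [[0.03, 1.0, -0.01], [0.811, -0.03, -0.585], [-0.585, 0.009, -0.811]] [  30.4 -310.7 1939.3]
top [[463.0, 0.0, 314.7], [0.0, 463.0, 198.6], [0.0, 0.0, 1.0]] [[0.011, -1.0, 0.008], [-0.995, -0.012, -0.104], [0.104, -0.007, -0.995]] [ -61.6  506.6 1322.5]
```

View pics/scene0.png

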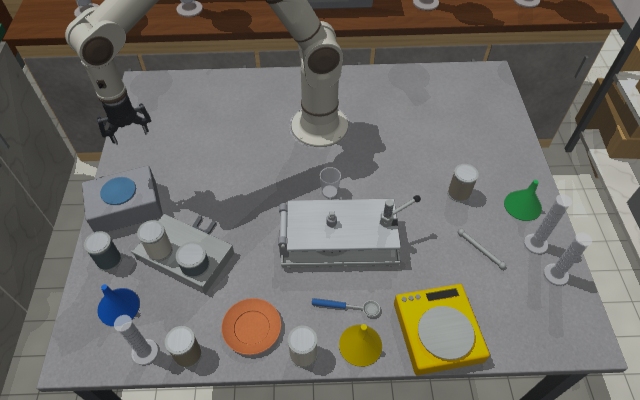

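View pics/top0.png

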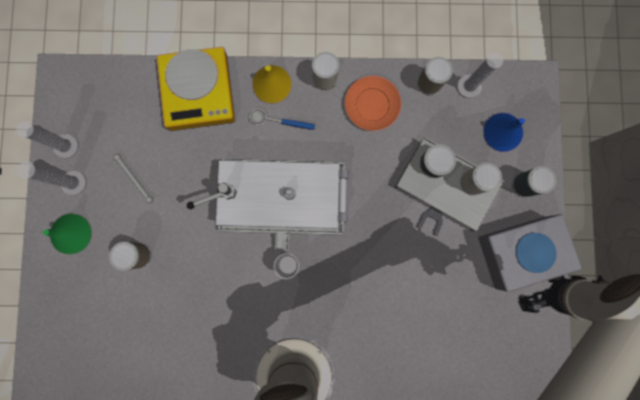

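The scene view shows the press at about (340,230), with the rod near (388,210), and the spanner head near (203,222), in front of the shelf. In the top view the head is near (430,222), the bush near (289,193), the rod near (228,190), and the lever ball at (190,205). I'll zoom in next.

```bash
cat > h.py <<'E'
from station import bot
import cv2,numpy as np
def ray(d,uv):
    K,R,t=[np.array(d[k]) for k in('intrinsics','R','t')]
    v=R.T@np.linalg.inv(K)@np.array([uv[0],uv[1],1.]); return -R.T@t,v
def onz(d,uv,z):
    c,v=ray(d,uv); return c+v*(z-c[2])/v[2]
def px(d,X):
    K,R,t=[np.array(d[k]) for k in('intrinsics','R','t')]
    p=K@(R@np.array(X,float)+t); return p[:2]/p[2]
def crop(d,x,y,w,h,s):
    im=np.ascontiguousarray(d['pixels'][y:y+h,x:x+w,::-1]); return cv2.resize(im,None,fx=s,fy=s,interpolation=cv2.INTER_CUBIC)
E
python3 - <<'E'
from h import *
t=bot.get_image('top');s=bot.get_image('scene')
a=crop(t,180,145,170,95,4.7);b=crop(t,380,130,125,115,4)
cv2.imwrite('pics/c1.png',a)
c=crop(s,270,180,160,95,4)
cv2.imwrite('pics/c2.png',np.hstack([cv2.resize(b,(400,368)),cv2.resize(crop(s,120,190,120,110,3.345),(400,368))]))
for n,(d,uv,z) in dict(bush=(t,(289,192),155),rod=(t,(228,190),201),ball=(t,(190,205),160),head=(t,(430,222),5)).items(): print(n,onz(d,uv,z).round())
E
```

```text
bush [510.  13. 155.]
rod [508. 165. 201.]
ball [473. 271. 160.]
head [ 444. -397.    5.]
```

View pics/c1.png

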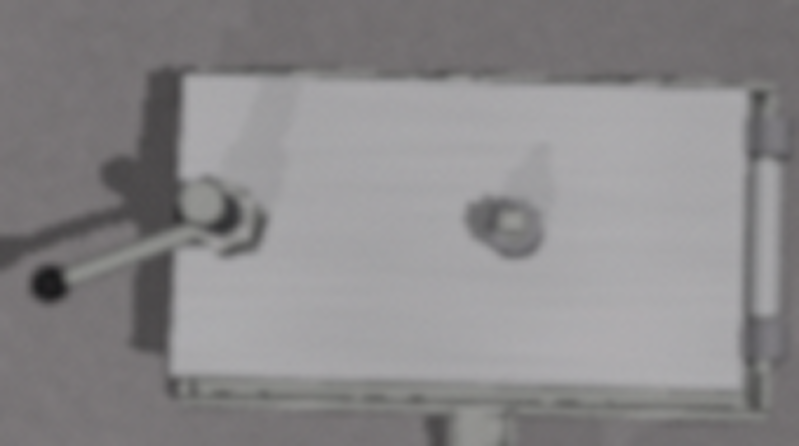

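View pics/c2.png

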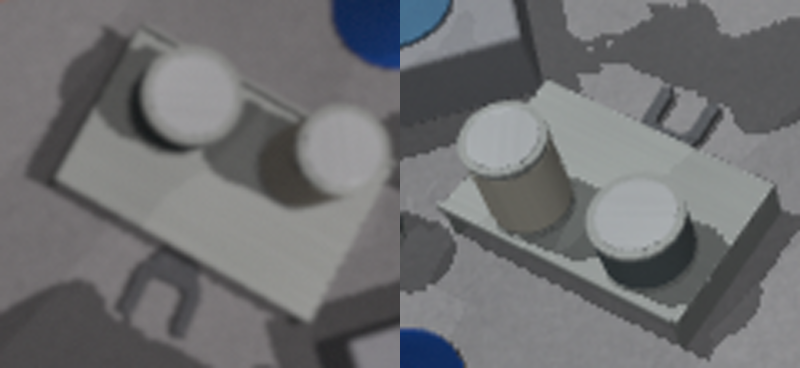

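The crops show the prong tips at about (419,227) and (437,234) in the top image and (199,217.5) and (213,223) in the scene image. The rod top is at (223.6,187.6) top, the screw end at (288.5,192) and the ball at (190,205.5).

```bash
cat >> h.py <<'E'
def tri(dp):
    A=np.zeros((3,3));b=np.zeros(3)
    for d,uv in dp:
        c,v=ray(d,uv);v/=np.linalg.norm(v);P=np.eye(3)-np.outer(v,v);A+=P;b+=P@c
    return np.linalg.solve(A,b)
E
python3 - <<'E'
from h import *
t=bot.get_image('top');s=bot.get_image('scene')
cc=lambda x,y:(180+x/4.7,145+y/4.7)
c2=lambda x,y:(380+x/3.2,130+y/3.2)
c3=lambda x,y:(120+(x-400)/3.345,190+y/3.345)
P=lambda n,v:print(n,np.round(v,1))
P('rodtop',onz(t,cc(205,200),201));P('ball',onz(t,cc(48,284),165));P('screw',onz(t,cc(510,220),155))
cs=[onz(t,cc(*p),100) for p in((182,75),(755,88),(743,388),(170,378))]
for c in cs:P('plate',c)
for a,b in(((125,310),(665,92)),((182,332),(712,110))):
    P('tip top',onz(t,c2(*a),9));P('tip scene',onz(s,c3(*b),9));P('tri',tri([(t,c2(*a)),(s,c3(*b))]))
for a,b in(((120,305),(140,262)),((190,330),(200,275)),((55,180),(310,320))):
    p=onz(t,c2(*a),9 if a[0]!=55 else 48);q=onz(t,c2(*b),9 if a[0]!=55 else 48);P('edge',[*p[:2],*q[:2],np.degrees(np.arctan2(*(q-p)[1::-1]))])
# spanner mask in a local region of the scene image
g=cv2.cvtColor(crop(s,175,205,60,40,1),cv2.COLOR_BGR2GRAY);print(g[8:30,15:50])
E
```

```text
rodtop [514.5 176.8 201. ]
ball [471.1 269.  165. ]
screw [511.   14.3 155. ]
plate [601.3 212.  100. ]
plate [ 597.7 -126.3  100. ]
plate [ 420.5 -120.2  100. ]
plate [422.6 213.2 100. ]
tip top [ 429.  -363.5    9. ]
tip scene [ 414.2 -407.9    9. ]
tri [ 429.  -381.6   25.9]
tip top [ 409.4 -415.6    9. ]
tip scene [ 437.3 -360.     9. ]
tri [ 412.  -394.3  -17.9]
edge [ 433.5 -359.   473.3 -377.9  -25.5]
edge [ 411.3 -423.   462.  -433.1  -11.3]
edge [ 543.4 -292.8  420.1 -519.7 -118.5]
[[139 138 134 134 134 128 130 128  87  86  88  88  86  87  86  87  87  88
   89  89  88  88  87  88  88  87  88  87  88  89  89  89  88  89  88]
 [137 137 136 134 136 136 136 136 127  87  89  89  87  88  87  88  88  88
   88  86  86  88  89  89  88  88  90  88  89  89  90  88  87  89  88]
 [138 138 137 137 136 136 138 137 126 119 119  89  87  88  88  88  87  88
   87  86  86  89  89  89  89  89  89  88  90  89  88  87  88  87  88]
 [138 135 137 136 136 137 137 134  99 100  99  73 129 129  87  87  88  88
   88  88  88  88  89  89  88  89  89  89  90  89  88  88  88  87  87]
 [137 136 137 136 139 13
[... 1886 characters left out ...]
 155 156 148 155 123  80  93  98  98  95  91  90
   91  90  59  52  89 131 139 141 142 140 138 139 138 140 140 131 131]
 [153 153 154 155 156 157 157 157 157 157 152 154 132  81  90  90  80  81
   81  70  46  77  93 140 139 139 138 137 139 139 140 142 140 139 137]
 [155 155 153 153 154 155 157 157 157 158 156 157 152 146 135 105  89  88
   61  49  59  89 135 140 137 139 139 137 140 139 139 139 139 138 137]
 [154 155 155 155 155 153 154 155 156 156 157 157 156 156 153 148 133  76
   49  77  89 135 139 141 138 139 139 137 140 139 138 139 140 137 136]
 [155 155 154 156 156 155 155 154 153 155 156 157 157 157 157 155 152 145
  114 101 133 139 137 139 138 139 139 140 142 141 139 137 136 137 138]]
```

```bash
python3 - <<'E'
from h import *
s=bot.get_image('scene')
W=lambda c,r,z=9:onz(s,(190+c,213+r),z)[:2]
E=dict(Lout=((6.6,5),(2.2,12)),Lin=((10.5,5.2),(6.3,12)),Rin=((21,9),(16.6,16)),Rout=((24.6,9),(19.8,17)))
L={}
for k,(a,b) in E.items():
    p,q=W(*a),W(*b);L[k]=(p,q);print(k,p.round(1),q.round(1),np.degrees(np.arctan2(*(q-p)[::-1])).round(1))
for a in (-27,-25,-23):
    n=np.array([-np.sin(np.radians(a)),np.cos(np.radians(a))]);u=np.array([n[1],-n[0]])
    print(a,{k:round(float(np.mean([p@n,q@n])),1) for k,(p,q) in L.items()},'tips u',[ (W(*c)@u).round(1) for c in((9,2.8),(23.5,7.6))],'n',n.round(3))
E
```

```text
Lout [ 415.9 -416.4] [ 443.1 -427.9] -23.0
Lin [ 417.2 -403.5] [ 443.6 -414.6] -22.8
Rin [ 433.6 -367.7] [ 460.5 -379.7] -24.0
Rout [ 434. -356.] [ 464.7 -369. ] -23.0
-27 {'Lout': -181.1, 'Lin': -169.1, 'Rin': -130.0, 'Rout': -119.0} tips u [np.float64(548.8), np.float64(545.1)] n [0.454 0.891]
-25 {'Lout': -201.1, 'Lin': -188.8, 'Rin': -149.8, 'Rout': -138.6} tips u [np.float64(542.2), np.float64(540.3)] n [0.423 0.906]
-23 {'Lout': -220.8, 'Lin': -208.3, 'Rin': -169.4, 'Rout': -158.1} tips u [np.float64(534.9), np.float64(534.9)] n [0.391 0.921]
```

Request:
move_arm:
  steps:
    - {"delta_pos": [1,-0.45,0],"gripper": 85}
    - {"delta_pos": [1,-0.45,0],"gripper": 85}
    - {"delta_pos": [1,-0.45,0],"gripper": 85}
    - {"delta_pos": [1,-0.45,0],"gripper": 85}
    - {"delta_pos": [1,-0.45,0],"gripper": 85}

```text
invalid input
```

Request:
move_arm:
  steps:
    - {"delta_pos": [1,-0.45,0],"gripper": 85}
    - {"delta_pos": [1,-0.45,0],"gripper": 85}
    - {"delta_pos": [1,-0.45,0],"gripper": 85}
    - {"delta_pos": [1,-0.45,0],"gripper": 85}
    - {"delta_pos": [1,-0.45,0],"gripper": 85}

```text
invalid input
```

Request:
move_arm:
  steps:
    - {"delta_pos": [1,-0.45,0],"gripper": 85}
    - {"delta_pos": [0.9,-0.45,0],"gripper": 85}
    - {"twist": [0,0,-1],"gripper": 85}
    - {"twist": [0,0,-1],"gripper": 85}
    - {"twist": [0,0,-1],"gripper": 85}

```text
invalid input
```

Request:
move_arm:
  steps:
    - {"twist": [0,0,-1],"gripper": 85}
    - {"twist": [0,0,-1],"gripper": 85}
    - {"twist": [0,0,-1],"gripper": 85}
    - {"twist": [0,0,-1],"gripper": 85}
    - {"twist": [0,0,-1],"gripper": 85}

```text
invalid input
```

Request:
move_arm:
  steps:
    - {"twist": [0,0,-1],"gripper": 85}
    - {"twist": [0,0,-1],"gripper": 85}
    - {"twist": [0,0,-1],"gripper": 85}
    - {"twist": [0,0,-1],"gripper": 85}
    - {"twist": [0,0,-1],"gripper": 85}

```text
invalid input
```

Request:
move_arm:
  steps:
    - {"twist": [0,0,0],"delta_pos": [1,-0.45,0],"gripper": 85}
    - {"twist": [0,0,0],"delta_pos": [1,-0.45,0],"gripper": 85}
    - {"twist": [0,0,0],"delta_pos": [1,-0.45,0],"gripper": 85}
    - {"twist": [0,0,0],"delta_pos": [1,-0.45,0],"gripper": 85}
    - {"twist": [0,0,0],"delta_pos": [1,-0.45,0],"gripper": 85}

```text
time_s: 0.98
tcp_pos: [343.8, -507.2, 231.5]
orientation: [[0.909, 0.417, 0.0], [0.417, -0.909, -0.0], [0.0, 0.0, -1.0]]
ft_force: [-0.0, -0.9, 0.4]
grip_width: 85.1
grip_force: 0.0
```

Request:
move_arm:
  steps:
    - {"twist": [0,0,0],"delta_pos": [1,-0.45,0],"gripper": 85}
    - {"twist": [0,0,0],"delta_pos": [1,-0.45,0],"gripper": 85}
    - {"twist": [0,0,0],"delta_pos": [1,-0.45,0],"gripper": 85}
    - {"twist": [0,0,0],"delta_pos": [1,-0.45,0],"gripper": 85}
    - {"twist": [0,0,0],"delta_pos": [1,-0.45,0],"gripper": 85}

```text
time_s: 1.6
tcp_pos: [415.6, -425.0, 231.3]
orientation: [[0.909, 0.416, 0.0], [0.416, -0.909, 0.0], [0.0, 0.0, -1.0]]
ft_force: [0.0, 0.1, 0.2]
grip_width: 85.2
grip_force: 0.0
```

Request:
move_arm:
  steps:
    - {"twist": [0,0,0],"delta_pos": [1,-0.45,0],"gripper": 85}
    - {"twist": [0,0,0],"delta_pos": [0.9,-0.45,0],"gripper": 85}
    - {"twist": [0,0,-1],"delta_pos": [0,0,0.3],"gripper": 85}
    - {"twist": [0,0,-1],"delta_pos": [0,0,0.3],"gripper": 85}
    - {"twist": [0,0,-1],"delta_pos": [0,0,0.3],"gripper": 85}

```text
time_s: 2.22
tcp_pos: [442.2, -393.5, 213.1]
orientation: [[0.575, 0.818, -0.0], [0.818, -0.575, -0.0], [-0.0, 0.0, -1.0]]
ft_force: [-1.2, -0.4, 0.6]
grip_width: 85.0
grip_force: 0.0
```

Request:
move_arm:
  steps:
    - {"twist": [0,0,-1],"delta_pos": [0,0,0.3],"gripper": 85}
    - {"twist": [0,0,-1],"delta_pos": [0,0,0.3],"gripper": 85}
    - {"twist": [0,0,-1],"delta_pos": [0,0,0.3],"gripper": 85}
    - {"twist": [0,0,-1],"delta_pos": [0,0,0.3],"gripper": 85}
    - {"twist": [0,0,-1],"delta_pos": [0,0,0.3],"gripper": 85}

```text
time_s: 2.85
tcp_pos: [442.1, -393.6, 183.1]
orientation: [[-0.257, 0.966, -0.0], [0.966, 0.257, -0.0], [-0.0, -0.0, -1.0]]
ft_force: [-0.1, 0.5, -0.0]
grip_width: 84.8
grip_force: 0.0
```

Request:
move_arm:
  steps:
    - {"twist": [0,0,-1],"delta_pos": [0,0,0.3],"gripper": 85}
    - {"twist": [0,0,-1],"delta_pos": [0,0,0.3],"gripper": 85}
    - {"twist": [0,0,-1],"delta_pos": [0,0,0.3],"gripper": 85}
    - {"twist": [0,0,-1],"delta_pos": [0,0,0.3],"gripper": 85}
    - {"twist": [0,0,-1],"delta_pos": [0,0,0.3],"gripper": 85}

```text
time_s: 3.48
tcp_pos: [442.0, -393.7, 153.1]
orientation: [[-0.905, 0.425, -0.0], [0.425, 0.905, -0.0], [-0.0, -0.0, -1.0]]
ft_force: [-0.8, -0.3, 0.6]
grip_width: 84.7
grip_force: 0.0
```

Request:
move_arm:
  steps:
    - {"twist": [0,0,-0.23],"delta_pos": [0,0,1],"gripper": 85}
    - {"twist": [0,0,0],"delta_pos": [0,0,1],"gripper": 85}
    - {"twist": [0,0,0],"delta_pos": [0,0,1],"gripper": 85}
    - {"twist": [0,0,0],"delta_pos": [0,0,1],"gripper": 85}
    - {"twist": [0,0,0],"delta_pos": [0,0,1],"gripper": 85}

```text
time_s: 4.1
tcp_pos: [441.8, -393.8, 51.8]
orientation: [[-0.919, 0.393, -0.0], [0.393, 0.919, 0.0], [0.0, 0.0, -1.0]]
ft_force: [-0.7, -0.6, 0.1]
grip_width: 85.0
grip_force: 0.0
```

```bash
python3 - <<'E'
from h import *
t=bot.get_image('top');s=bot.get_image('scene')
cv2.imwrite('pics/d1.png',np.hstack([crop(t,390,180,80,70,5),crop(s,170,180,80,70,5)]))
E
```

```text
(no output)
```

View pics/d1.png

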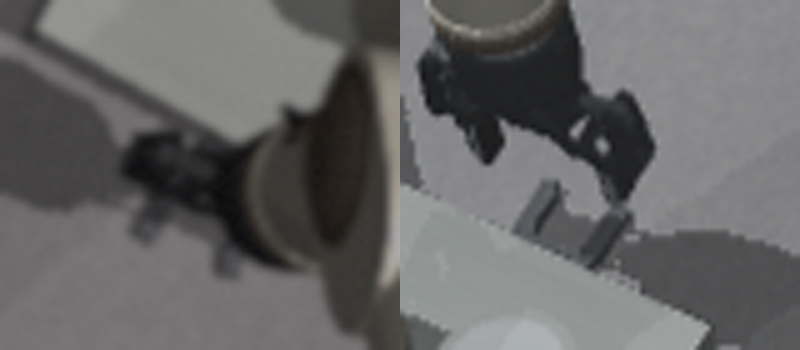

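The open fingers straddle the head: prongs at about (150,225) and (228,258) in the top crop. Next I go down and close.

Request:
move_arm:
  steps:
    - {"twist": [0,0,0],"delta_pos": [0,0,1],"gripper": 85}
    - {"twist": [0,0,0],"delta_pos": [0,0,1],"gripper": 85}
    - {"twist": [0,0,0],"delta_pos": [0,0,0.85],"gripper": 85}
    - {"twist": [0,0,0],"delta_pos": [0,0,0],"gripper": 85}

```text
time_s: 4.7
tcp_pos: [440.7, -393.0, -5.6]
orientation: [[-0.92, 0.393, -0.002], [0.393, 0.92, 0.002], [0.003, 0.001, -1.0]]
ft_force: [0.1, 0.9, 0.3]
grip_width: 84.9
grip_force: 0.0
```

Request:
move_arm:
  steps:
    - {"twist": [0,0,0],"delta_pos": [0,0,0],"gripper": 55}
    - {"twist": [0,0,0],"delta_pos": [0,0,0],"gripper": 55}
    - {"twist": [0,0,0],"delta_pos": [0,0,0],"gripper": 55}
    - {"twist": [0,0,0],"delta_pos": [0,0,0],"gripper": 55}

```text
time_s: 5.2
tcp_pos: [442.3, -394.6, -2.3]
orientation: [[-0.919, 0.393, 0.001], [0.393, 0.919, -0.001], [-0.001, -0.001, -1.0]]
ft_force: [-1.8, 0.5, 6.1]
grip_width: 61.0
grip_force: 65.2
```

Request:
move_arm:
  steps:
    - {"twist": [0,0,0],"delta_pos": [0.5,0,-0.15],"gripper": 55}
    - {"twist": [0,0,0],"delta_pos": [0.8,0,-0.05],"gripper": 55}
    - {"twist": [0,0,0],"delta_pos": [0.9,0,0],"gripper": 55}
    - {"twist": [0,0,0],"delta_pos": [0.9,0,0],"gripper": 55}
    - {"twist": [0,0,0],"delta_pos": [0.9,0,0],"gripper": 55}

```text
time_s: 5.82
tcp_pos: [366.9, -362.0, 0.3]
orientation: [[-0.92, 0.393, -0.0], [0.393, 0.92, 0.0], [0.0, 0.0, -1.0]]
ft_force: [0.8, 0.2, -2.8]
grip_width: 61.2
grip_force: 65.6
```

Request:
move_arm:
  steps:
    - {"twist": [0,0,0],"delta_pos": [0.9,0,0],"gripper": 55}
    - {"twist": [0,0,0],"delta_pos": [0.9,0,0],"gripper": 55}
    - {"twist": [0,0,0],"delta_pos": [0.9,0,0],"gripper": 55}
    - {"twist": [0,0,0],"delta_pos": [0.9,0,0],"gripper": 55}
    - {"twist": [0,0,0],"delta_pos": [0.5,0,0],"gripper": 55}

```text
time_s: 6.45
tcp_pos: [291.3, -329.7, 0.3]
orientation: [[-0.919, 0.393, -0.001], [0.393, 0.919, 0.0], [0.001, -0.0, -1.0]]
ft_force: [0.5, 0.4, -2.5]
grip_width: 61.2
grip_force: 65.6
```

```bash
python3 - <<'E'
from h import *
t=bot.get_image('top');s=bot.get_image('scene')
cv2.imwrite('pics/d2.png',np.hstack([crop(t,370,180,100,100,4),crop(s,160,150,100,100,4)]))
E
```

```text
(no output)
```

View pics/d2.png

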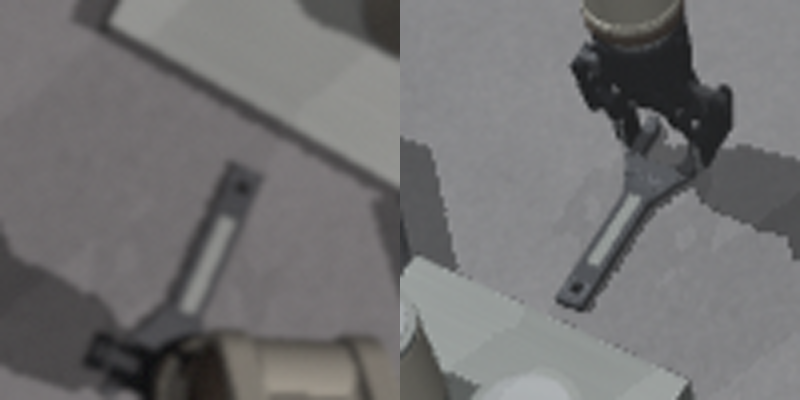

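The spanner is out and clear of the shelf, with its handle end at about (245,165) in the top crop and (572,302) in the scene crop. I'll check its axis.

```bash
python3 - <<'E'
from h import *
t=bot.get_image('top');s=bot.get_image('scene')
T=lambda x,y,z=9:onz(t,(370+x/4,180+y/4),z)[:2].round(1)
S=lambda x,y,z=9:onz(s,(160+(x-400)/4,150+y/4),z)[:2].round(1)
for n,f,a in(('T',T,[(240,186),(223,222),(187,306),(246,166)]),('S',S,[(577,287),(592,264),(634,202),(573,299)])):
    p=[f(*x) for x in a];d=p[2]-p[0];print(n,p,np.degrees(np.arctan2(-d[1],-d[0])).round(1))
p=np.array([287.6,-328]);print(np.array([448.7,-396.5]))
E
```

```text
T [array([ 430.4, -395.7]), array([ 403.9, -382.9]), array([ 342.5, -355.7]), array([ 445.2, -400.4])] -24.5
S [array([ 431.8, -389.9]), array([ 409.3, -379.6]), array([ 346.9, -349.8]), array([ 443.5, -392.1])] -25.3
[ 448.7 -396.5]
```

Request:
move_arm:
  steps:
    - {"twist": [0,0,0],"delta_pos": [0,0,0.1],"gripper": 55}
    - {"twist": [0,0,0],"delta_pos": [0,0,0],"gripper": 85}
    - {"twist": [0,0,0],"delta_pos": [0,0,0],"gripper": 85}
    - {"twist": [0,0,0],"delta_pos": [0,0,-1],"gripper": 85}
    - {"twist": [0,0,0],"delta_pos": [0,0,-1],"gripper": 85}

```text
time_s: 7.28
tcp_pos: [293.4, -330.2, 38.8]
orientation: [[-0.92, 0.392, 0.0], [0.392, 0.92, 0.0], [-0.0, 0.0, -1.0]]
ft_force: [0.2, -0.9, 0.7]
grip_width: 85.0
grip_force: 0.0
```

Request:
move_arm:
  steps:
    - {"twist": [0,0,0],"delta_pos": [-1,0.05,0],"gripper": 85}
    - {"twist": [0,0,0],"delta_pos": [-1,0,0],"gripper": 85}
    - {"twist": [0,0,0.1],"delta_pos": [-1,0,0],"gripper": 85}
    - {"twist": [0,0,0],"delta_pos": [0,0,0.9],"gripper": 70}
    - {"twist": [0,0,0],"delta_pos": [0,0,0.9],"gripper": 60}

```text
time_s: 7.9
tcp_pos: [347.3, -352.4, 0.7]
orientation: [[-0.913, 0.409, -0.001], [0.409, 0.913, 0.001], [0.001, 0.0, -1.0]]
ft_force: [-0.2, 0.4, -0.5]
grip_width: 59.7
grip_force: 0.0
```

Request:
move_arm:
  steps:
    - {"twist": [0,0,0],"delta_pos": [0,0,0],"gripper": 15}
    - {"twist": [0,0,0],"delta_pos": [0,0,0],"gripper": 15}
    - {"twist": [0,0,0],"delta_pos": [0,0,0],"gripper": 15}
    - {"twist": [0,0,0],"delta_pos": [0,0,0],"gripper": 15}
    - {"twist": [0,0,0],"delta_pos": [0,0,0],"gripper": 15}

```text
time_s: 8.52
tcp_pos: [348.2, -353.0, 2.3]
orientation: [[-0.913, 0.409, -0.0], [0.409, 0.913, 0.0], [0.0, -0.0, -1.0]]
ft_force: [0.4, 0.5, -3.4]
grip_width: 22.2
grip_force: 58.9
```

```bash
python3 - <<'E'
from h import *
s=bot.get_image('scene');t=bot.get_image('top')
cv2.imwrite('pics/e1.png',np.vstack([crop(s,305,190,130,60,6),crop(t,215,175,130,35,6)]))
E
```

```text
(no output)
```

View pics/e1.png

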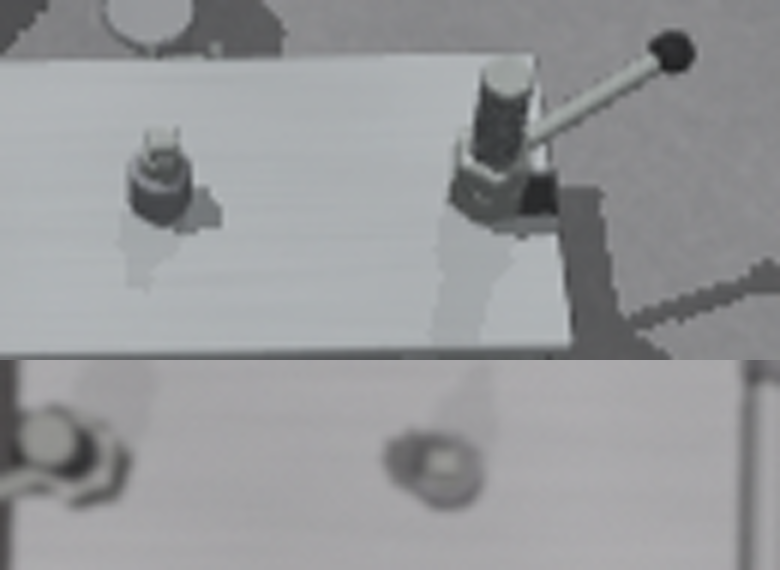

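Request:
move_arm:
  steps:
    - {"twist": [0,0,0],"delta_pos": [0,0,-0.6],"gripper": 15}
    - {"twist": [0,0,0],"delta_pos": [0,0,-1],"gripper": 15}
    - {"twist": [0,0,0],"delta_pos": [0,0,-1],"gripper": 15}
    - {"twist": [0,0,0],"delta_pos": [0,0,-1],"gripper": 15}
    - {"twist": [0,0,0],"delta_pos": [0,0,-1],"gripper": 15}

```text
time_s: 9.25
tcp_pos: [348.5, -352.9, 95.7]
orientation: [[-0.913, 0.409, 0.0], [0.409, 0.913, -0.0], [-0.0, -0.0, -1.0]]
ft_force: [0.3, -0.1, -3.9]
grip_width: 21.6
grip_force: 59.2
```

The crop shows the rod top at scene (508,78) and the bush top at about (160,178). In the top part the rod top is at (48,440) and the bush top ring is centred at (447,470), all in crop pixels.

```bash
python3 - <<'E'
from h import *
s=bot.get_image('scene');t=bot.get_image('top')
S=lambda x,y:(305+x/6,190+y/6)
T=lambda x,y:(215+x/6,175+(y-360)/6)
r=tri([(s,S(508,78)),(t,T(48,440))]);print('rod',r.round(1),onz(s,S(508,78),201).round(1),onz(t,T(48,440),201).round(1))
print('bush',tri([(s,S(160,180)),(t,T(447,470))]).round(1),onz(s,S(160,180),130).round(1),onz(t,T(447,470),130).round(1))
print('screw',onz(s,S(162,137),155).round(1),onz(t,T(443,463),155).round(1))
print('ball',tri([(s,S(671,52)),(t,(190.2,205.4))]).round(1))
print('lock top nut corners',[onz(s,S(*p),138).round(1)[:2] for p in((457,160),(527,165),(490,180))])
q=bot.sense();print(np.round(q['q'],0))
E
```

```text
rod [513.4 182.4 193.7] [518.4 183.6 201. ] [512.4 178.3 201. ]
bush [511.7  16.5 113.7] [522.8  18.4 130. ] [509.8  12.9 130. ]
screw [514.4  19.2 155. ] [510.   13.5 155. ]
ball [472.1 273.9 154.7]
lock top nut corners [array([521.7, 165.2]), array([526. , 199.3]), array([534.3, 180. ])]
[ 86.  34. -55. 116.  37.  49.  76.]
```

Request:
move_arm:
  steps:
    - {"twist": [0,0,0],"delta_pos": [0,0,-1],"gripper": 15}
    - {"twist": [0,0,0],"delta_pos": [0,0.5,-1],"gripper": 15}
    - {"twist": [0,0,0],"delta_pos": [0,1,-1],"gripper": 15}
    - {"twist": [0,0,0],"delta_pos": [0,1,-1],"gripper": 15}
    - {"twist": [0,0,0],"delta_pos": [0,1,-1],"gripper": 15}

```text
time_s: 9.98
tcp_pos: [377.1, -288.0, 195.3]
orientation: [[-0.913, 0.408, -0.0], [0.408, 0.913, 0.0], [0.001, 0.0, -1.0]]
ft_force: [0.1, -0.4, -3.9]
grip_width: 21.6
grip_force: 59.5
```

Request:
move_arm:
  steps:
    - {"twist": [0,0,0],"delta_pos": [0,1,0],"gripper": 15}
    - {"twist": [0,0,0],"delta_pos": [0,1,0],"gripper": 15}
    - {"twist": [0,0,0],"delta_pos": [0,1,0],"gripper": 15}
    - {"twist": [0,0,0],"delta_pos": [0,1,0],"gripper": 15}
    - {"twist": [0,0,0],"delta_pos": [0,1,0],"gripper": 15}

```text
time_s: 10.6
tcp_pos: [417.8, -196.8, 194.6]
orientation: [[-0.913, 0.408, -0.001], [0.408, 0.913, 0.0], [0.001, -0.0, -1.0]]
ft_force: [-0.1, -0.4, -3.8]
grip_width: 21.6
grip_force: 59.5
```

Request:
move_arm:
  steps:
    - {"twist": [0,0,0],"delta_pos": [0,1,0],"gripper": 15}
    - {"twist": [0,0,0],"delta_pos": [0,1,0],"gripper": 15}
    - {"twist": [0,0,0],"delta_pos": [0,1,0],"gripper": 15}
    - {"twist": [0,0,0],"delta_pos": [0,1,0],"gripper": 15}
    - {"twist": [0,0,0],"delta_pos": [0,1,0],"gripper": 15}

```text
time_s: 11.22
tcp_pos: [458.6, -105.6, 194.6]
orientation: [[-0.913, 0.408, -0.001], [0.408, 0.913, 0.0], [0.001, -0.0, -1.0]]
ft_force: [-0.6, 0.7, -3.7]
grip_width: 21.6
grip_force: 59.5
```

Request:
move_arm:
  steps:
    - {"twist": [0,0,0],"delta_pos": [0,1,0],"gripper": 15}
    - {"twist": [0,0,0],"delta_pos": [0,1,0],"gripper": 15}
    - {"twist": [0,0,0],"delta_pos": [0,1,0],"gripper": 15}
    - {"twist": [0,0,0],"delta_pos": [0,1,0],"gripper": 15}
    - {"twist": [0,0,0],"delta_pos": [0,1,0],"gripper": 15}

```text
time_s: 11.85
tcp_pos: [499.5, -14.5, 194.6]
orientation: [[-0.913, 0.408, -0.001], [0.408, 0.913, 0.0], [0.001, -0.0, -1.0]]
ft_force: [0.1, -0.1, -4.0]
grip_width: 21.5
grip_force: 59.5
```

Request:
move_arm:
  steps:
    - {"twist": [0,0,0],"delta_pos": [0,1,0],"gripper": 15}
    - {"twist": [0,0,1],"delta_pos": [0,1,0],"gripper": 15}
    - {"twist": [0,0,1],"delta_pos": [0,0,0],"gripper": 15}
    - {"twist": [0,0,1],"delta_pos": [0,0,0],"gripper": 15}
    - {"twist": [0,0,1],"delta_pos": [0,0,0],"gripper": 15}

```text
time_s: 12.48
tcp_pos: [515.5, 21.7, 194.6]
orientation: [[-0.432, 0.902, -0.001], [0.902, 0.432, 0.0], [0.001, -0.0, -1.0]]
ft_force: [0.4, -0.3, -4.6]
grip_width: 22.0
grip_force: 59.5
```

Request:
move_arm:
  steps:
    - {"twist": [0,0,1],"delta_pos": [0,0,0],"gripper": 15}
    - {"twist": [0,0,0.47],"delta_pos": [0,0,0],"gripper": 15}
    - {"twist": [0,0,0],"delta_pos": [0,0,0],"gripper": 15}

```text
time_s: 12.85
tcp_pos: [515.7, 21.6, 194.6]
orientation: [[-0.195, 0.981, -0.0], [0.981, 0.195, 0.0], [0.0, -0.0, -1.0]]
ft_force: [0.6, 0.4, -4.2]
grip_width: 21.5
grip_force: 59.5
```

Request:
move_arm:
  steps:
    - {"twist": [0,0,0],"delta_pos": [0.9,0.9,0],"gripper": 15}
    - {"twist": [0,0,0],"delta_pos": [0.85,0.85,0],"gripper": 15}
    - {"twist": [0,0,0],"delta_pos": [0,0,1],"gripper": 15}
    - {"twist": [0,0,0],"delta_pos": [0,0,1],"gripper": 15}
    - {"twist": [0,0,0],"delta_pos": [0,0,1],"gripper": 15}

```text
time_s: 13.48
tcp_pos: [542.5, 61.2, 132.3]
orientation: [[-0.193, 0.981, -0.002], [0.981, 0.193, -0.001], [-0.0, -0.002, -1.0]]
ft_force: [1.2, -0.6, -3.3]
grip_width: 21.6
grip_force: 59.6
```

Request:
move_arm:
  steps:
    - {"twist": [0,0,0],"delta_pos": [0,0,0.7],"gripper": 15}
    - {"twist": [0,0,0],"delta_pos": [0,0,0],"gripper": 15}

```text
time_s: 13.72
tcp_pos: [542.4, 61.9, 118.8]
orientation: [[-0.194, 0.981, -0.003], [0.981, 0.194, -0.0], [0.0, -0.003, -1.0]]
ft_force: [-1.0, 0.8, -3.3]
grip_width: 21.8
grip_force: 59.6
```

```bash
python3 - <<'E'
from h import *
s=bot.get_image('scene');t=bot.get_image('top')
cv2.imwrite('pics/f1.png',np.vstack([crop(s,300,180,130,60,6),crop(t,215,165,130,38,6)]))
print(px(s,bot.sense()['tcp_pos']),px(t,bot.sense()['tcp_pos']))
E
```

```text
[346.82258226 227.19985268] [271.62101385 181.09127869]
```

View pics/f1.png

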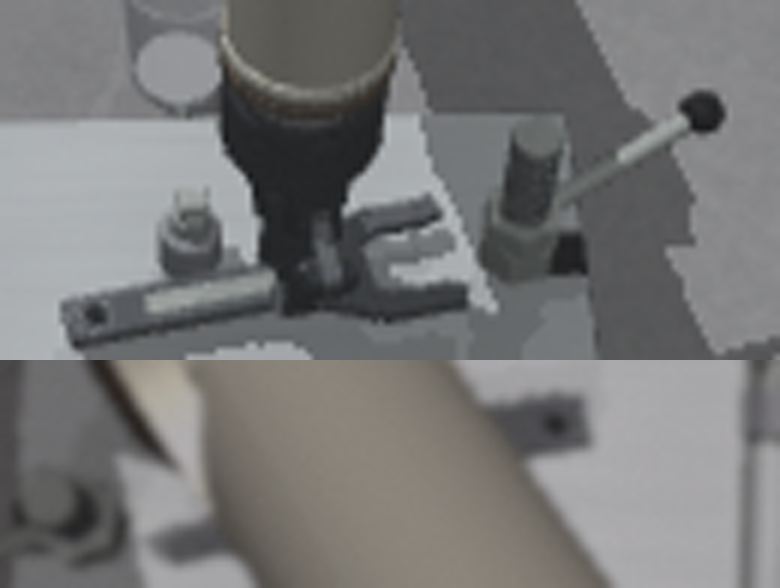

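The scene view shows the spanner level beside the bush. The prong tips are at about (440,213) and (466,288), the hole at (95,315) and the rod top at (538,140). Handle and bush are clear of each other.

```bash
python3 - <<'E'
from h import *
s=bot.get_image('scene');t=bot.get_image('top');q=bot.sense()
R=np.array(q['orientation']);p=np.array(q['tcp_pos']);z=p[2]-2.3+9
S=lambda x,y,z:onz(s,(300+x/6,180+y/6),z)
T=lambda x,y,z:onz(t,(215+x/6,165+(y-360)/6),z)
for n,P in dict(nearOutTip=S(430,195,z),nearInTip=S(442,217,z),nearIn2=S(400,222,z),farInTip=S(452,283,z),farIn2=S(395,291,z),hole=S(95,315,z),stripA=S(147,300,z),strip2=S(272,281,z),endTopL=S(62,302,z),endTopR=S(76,336,z),holeT=T(556,424,z),endT1=T(583,397,z),endT2=T(588,443,z),rodS=S(538,138,201),rodT=T(47,497,201)).items():
    d=R.T@(P-p);print(n,P.round(1),'tool',d[:2].round(1))
E
```

```text
nearOutTip [498.5 140.1 127.8] tool [ 85.  -29.9]
nearInTip [512.1 144.8 127.8] tool [ 86.9 -15.7]
nearIn2 [514.3 123.6 127.8] tool [ 65.7 -17.6]
farInTip [551.6 145.7 127.8] tool [80.2 23.3]
farIn2 [555.3 117.3 127.8] tool [51.6 21.4]
hole [563.9 -30.2 127.8] tool [-94.8   1.3]
stripA [556.1  -4.5 127.8] tool [-68.   -1.4]
strip2 [547.2  57.5 127.8] tool [-5.5  1.9]
endTopL [555.8 -46.1 127.8] tool [-108.8   -9.8]
endTopR [575.7 -39.9 127.8] tool [-106.6   11. ]
holeT [558.8 -35.4 127.8] tool [-98.9  -4.8]
endT1 [571.3 -47.5 127.8] tool [-113.1    5.2]
endT2 [550.3 -49.9 127.8] tool [-111.5  -15.9]
rodS [518.4 183.6 201. ] tool [123.8  -1.8]
rodT [513.7 178.7 201. ] tool [119.9  -7.4]
```

Request:
move_arm:
  steps:
    - {"twist": [0,0,0],"delta_pos": [0,-0.14,0.35],"gripper": 15}
    - {"twist": [0,0,0],"delta_pos": [0,0,0.35],"gripper": 15}
    - {"twist": [0,0,0],"delta_pos": [0.4,0,0],"gripper": 15}
    - {"twist": [0,0,0],"delta_pos": [0.1,0,0],"gripper": 15}

```text
time_s: 14.42
tcp_pos: [538.7, 72.9, 106.4]
orientation: [[-0.195, 0.981, 0.0], [0.981, 0.195, 0.001], [0.001, 0.0, -1.0]]
ft_force: [-1.2, -0.5, -4.2]
grip_width: 21.8
grip_force: 59.6
```

Request:
move_arm:
  steps:
    - {"twist": [0,0,0],"delta_pos": [0.2,0,0.1],"gripper": 15}
    - {"twist": [0,0,0],"delta_pos": [0.3,0,0],"gripper": 15}
    - {"twist": [0,0,0],"delta_pos": [0.3,0,0],"gripper": 15}

```text
time_s: 14.8
tcp_pos: [535.8, 87.8, 104.4]
orientation: [[-0.194, 0.981, 0.0], [0.981, 0.194, 0.0], [0.0, 0.0, -1.0]]
ft_force: [-0.6, -1.1, -4.0]
grip_width: 22.0
grip_force: 59.6
```

```bash
python3 - <<'E'
from h import *
s=bot.get_image('scene')
cv2.imwrite('pics/g1.png',crop(s,345,190,75,50,10))
E
```

```text
(no output)
```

View pics/g1.png

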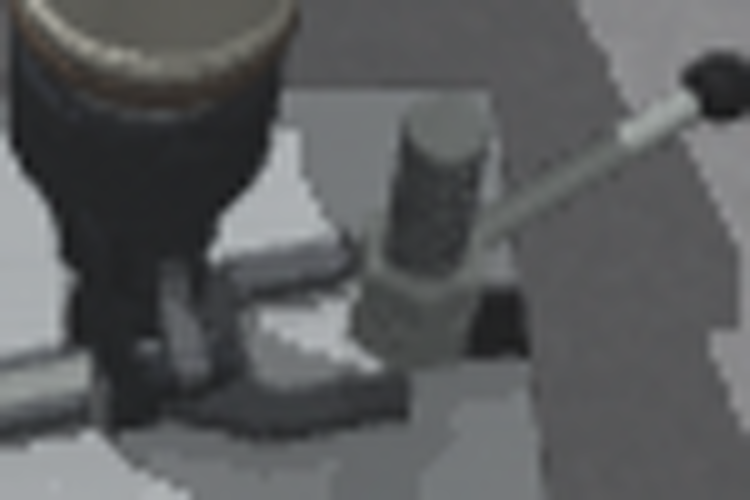

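The prongs straddle the nut: the far tip is at (405,390) in front of it and the near tip at (350,255) goes behind. No contact force so far, so I carry on.

Request:
move_arm:
  steps:
    - {"twist": [0,0,0],"delta_pos": [0.25,0,0],"gripper": 15}
    - {"twist": [0,0,0],"delta_pos": [0.2,0,0],"gripper": 15}

```text
time_s: 15.1
tcp_pos: [533.9, 94.8, 104.1]
orientation: [[-0.194, 0.981, -0.001], [0.981, 0.194, -0.003], [-0.002, -0.001, -1.0]]
ft_force: [0.7, -7.2, -3.2]
grip_width: 22.1
grip_force: 59.7
```

Request:
move_arm:
  steps:
    - {"twist": [0,0,0],"delta_pos": [0.15,0,0],"gripper": 15}
    - {"twist": [0,0,0],"delta_pos": [0.1,0,0],"gripper": 15}

```text
time_s: 15.35
tcp_pos: [532.9, 96.5, 103.8]
orientation: [[-0.192, 0.981, -0.002], [0.981, 0.192, -0.006], [-0.006, -0.003, -1.0]]
ft_force: [-0.5, -9.8, -2.5]
grip_width: 22.2
grip_force: 59.8
```

```bash
python3 -c "
from station import bot;s=bot.sense();print(s['ft_force'].round(1),s['wrist_torque'].round(2),s['tcp_pos'].round(1))"
```

```text
[-0.5 -9.8 -2.5] [-2.06  0.23  0.39] [532.9  96.5 103.8]
```

Request:
move_arm:
  steps:
    - {"twist": [0,0,0],"delta_pos": [-0.25,0,0],"gripper": 15}
    - {"twist": [0,0,0],"delta_pos": [0,-0.08,0],"gripper": 15}
    - {"twist": [0,0,0],"delta_pos": [0.2,0,0],"gripper": 15}
    - {"twist": [0,0,0],"delta_pos": [0.2,0,0],"gripper": 15}

```text
time_s: 15.85
tcp_pos: [531.2, 99.3, 104.0]
orientation: [[-0.192, 0.981, -0.001], [0.981, 0.192, -0.006], [-0.006, -0.002, -1.0]]
ft_force: [-0.3, -12.1, -2.7]
grip_width: 21.9
grip_force: 59.8
```

```bash
python3 -c "
from station import bot;s=bot.sense();print(s['ft_force'].round(1),s['wrist_torque'].round(2),s['tcp_pos'].round(1))"
```

```text
[ -0.3 -12.1  -2.7] [-2.4   0.27  0.44] [531.2  99.3 104. ]
```

Request:
move_arm:
  steps:
    - {"twist": [0,0,0],"delta_pos": [-0.25,0,0],"gripper": 15}
    - {"twist": [0,0,0],"delta_pos": [0,-0.1,0],"gripper": 15}
    - {"twist": [0,0,0],"delta_pos": [0.2,0,0],"gripper": 15}
    - {"twist": [0,0,0],"delta_pos": [0.2,0,0],"gripper": 15}

```text
time_s: 16.35
tcp_pos: [528.9, 102.0, 104.1]
orientation: [[-0.192, 0.981, -0.0], [0.981, 0.192, -0.006], [-0.006, -0.002, -1.0]]
ft_force: [1.2, -14.9, -3.2]
grip_width: 21.6
grip_force: 59.8
```

```bash
python3 -c "
from station import bot;s=bot.sense();print(s['ft_force'].round(1),s['wrist_torque'].round(2),s['tcp_pos'].round(1))"
```

```text
[  1.2 -14.9  -3.2] [-3.16 -0.22  0.07] [528.9 102.  104.1]
```

Request:
move_arm:
  steps:
    - {"twist": [0,0,0],"delta_pos": [0.15,0,0],"gripper": 15}
    - {"twist": [0,0,0],"delta_pos": [0.15,0,0],"gripper": 15}

```text
time_s: 16.6
tcp_pos: [528.4, 102.9, 103.8]
orientation: [[-0.188, 0.982, -0.001], [0.982, 0.188, -0.012], [-0.012, -0.003, -1.0]]
ft_force: [2.7, -23.8, -1.4]
grip_width: 21.8
grip_force: 59.9
```

```bash
python3 - <<'E'
from h import *
s=bot.sense();print(s['ft_force'].round(1),s['wrist_torque'].round(2),s['tcp_pos'].round(1))
# numeric: where dark spanner edges lie, column profile on far prong, nut side
i=bot.get_image('scene');g=cv2.cvtColor(i['pixels'],cv2.COLOR_RGB2GRAY)
print(g[206:236,372:402])
E
```

```text
[  2.7 -23.8  -1.4] [-4.95 -0.59  0.03] [528.4 102.9 103.8]
[[ 38  37  38  73 168 176 176 119 120 120 120 121 104  55  51  57  70  76
   76  68  60  98 119  75  88  86  87  89  89  89]
 [ 37  38  73 166 176 177 177 169 120 120 121 120  87  56  55  53  54  61
   60  73  57 105 121  80  89  89  89  89  91  89]
 [ 41 103 165 176 176 176 176 175 119 120 120 119  68  56  52  57  57  61
   61  56  57 118 121  93  89  89  88  89  90  90]
 [103 168 175 177 177 177 177 177 170 120 120 120  63  52  54  55  57  65
   56  69  74 122 121  97  89  90  88  87  89  88]
 [141 177 177 177 177 176 177 177 176 120 129 112  52  49  52  56  56  58
   53  58  72 119 119 107  89  91  90  90  89  88]
 [146 176 176 176 176 176 176 176 175 152 145 106  50  49  52  52  60  64
   59  62 100 119 118 123  88  88  82  85  88  93]
 [170 175 175 174 160 146 145 131 117 122 155 134  55  51  55  57  58  60
   54  58  99 119 107 104  94  93  95  97  98  99]
 [136 117 117 116 109 102 102  95  92 139 157 123  55  55  57  56  57  54
   62  58  97  99 100  99 100 100 103 103 102  97]
 [ 78  69  91  91  92  92  93  92  96 12
[... 2010 characters left out ...]
 48  60  72  72  85  86
  100 105 106 106 106 106 106 106  89  89  87  87]
 [ 82  58  57  47  54  50  48  50  59  72  72  98  98  99 100 101 103 103
  106 106 106 106 106 106 106 107  92  88  89  88]
 [101  98  97  83  96  72  96  97  98  99  99 104 104 104 104 105 105 105
  116 105 116 105 105 106 105 105  98  87  87  88]
 [104 104 104 101 103  99 104 104 103 103 105 104 104 104 104 104 105 105
  119 118 120 118 118 117 118 106 111  87  86  87]
 [104 114 103 103 103 103 103 103 103 103 104 104 104 104 105 104 106 117
  119 120 120 120 120 121 120 118 115  87  85  86]
 [115 117 115 115 115 115 115 104 104 105 104 104 104 104 105 105 106 119
  119 119 120 121 120 121 120 120 118  75  87  86]]
```

```bash
python3 - <<'E'
from h import *
s=bot.get_image('scene');q=bot.sense();R=np.array(q['orientation']);p=np.array(q['tcp_pos'])
rod=np.array([518.4,183.6,0])
for n,uv,z in(('tip',(390.2,226),111),('tipbot',(390.2,229),102),('tiptop',(390,225),111)):
    P=onz(s,uv,z);print(n,P.round(1),'rel rod tool',(R.T@(P-rod))[:2].round(1))
print('rod rel tcp',(R.T@(rod-p))[:2].round(1),q['ft_force'].round(1),q['time_s'])
g=cv2.cvtColor(s['pixels'],cv2.COLOR_RGB2GRAY)
# handle vs bush region
print(g[212:236,310:345])
t=bot.get_image('top');g=cv2.cvtColor(t['pixels'],cv2.COLOR_RGB2GRAY);print('top');print(g[174:202:1,284:318])
E
```

```text
tip [538.  193.2 111. ] rel rod tool [ 4.4 20.7]
tipbot [542.8 193.6 102. ] rel rod tool [ 4.1 25.6]
tiptop [534.4 193.  111. ] rel rod tool [ 4.9 17.1]
rod rel tcp [82.3  5.7] [  1.6 -20.3  -1. ] 16.7
[[177 177 177 176 176 176 175 176 176 175 175 175 175 174 174 174 173 174
  173 145 164 160 161 161 141 174 174 174 174 174 174 174 174 174 174]
 [176 176 176 176 177 176 176 176 176 176 175 175 175 175 175 175 175 175
  174 138 164 159 159 157 149 175 175 175 174 175 175 174 174 174 174]
 [178 177 177 177 177 177 177 177 176 176 176 176 175 175 175 175 175 174
  164 143 141 135 133 131 116 167 175 175 174 174 174 174 174 174 174]
 [177 177 177 177 176 176 175 175 175 174 174 173 173 173 173 173 172 161
  153 137  95  91  90  89 101 143 173 173 173 173 173 173 174 173 173]
 [177 177 176 176 176 176 175 176 175 175 175 174 174 173 173 173 166 147
  123 134  81 104 102 102  82 100 146 171 171 171 171 171 171 171 171]
 [178 177 177 177 176 176 176 176 176 175 175 175 174 174 174 173 148 143
  110 107 125  97  97  95  75  87 109 173 174 174 174 174 173 173 173]
 [177 176 176 176 176 176 17
[... 5835 characters left out ...]
 101  98  94  91  92 103 113 110 110 130 152 164 166 166 167 167 168
  168 169 169 169 169 168 169 169 169 169 169 170 170 171 169 169]
 [106 104 101  98  93  91  96 102 107 124 147 161 166 168 167 168 167 169
  168 169 169 168 169 170 170 169 170 169 169 171 170 170 169 169]
 [108 107 104 102  96  94  92  99 118 142 160 166 168 168 167 167 168 169
  169 169 170 169 170 170 170 170 170 170 171 172 171 170 170 169]
 [110 108 106 103  99  96  94  97 117 144 161 167 168 167 168 168 168 169
  169 170 168 170 171 170 170 170 170 172 171 171 171 170 170 170]
 [112 110 108 106 103 100  95  96 105 125 148 162 167 167 168 167 168 169
  168 170 169 170 169 170 170 171 171 171 171 170 170 171 170 170]]
```

```bash
cat >> h.py <<'E'
def ball(d,x0=395,y0=180,w=60,h=45):
    g=cv2.cvtColor(d['pixels'],cv2.COLOR_RGB2GRAY)[y0:y0+h,x0:x0+w]
    n,l,st,c=cv2.connectedComponentsWithStats((g<55).astype(np.uint8))
    return [(st[i,4],(c[i]+[x0,y0]).round(1)) for i in range(1,n) if st[i,4]>8]
E
python3 - <<'E'
from h import *
s=bot.get_image('scene');print(ball(s))
im=cv2.imread('pics/scene0.png');print('start',ball(dict(pixels=im[:,:,::-1])))
rod=np.array([518.4,183.6])
for im in(s['pixels'],im[:,:,::-1]):
    for a,c in ball(dict(pixels=im)):
        v=onz(s,c,157)[:2]-rod;print(a,np.linalg.norm(v).round(1),np.degrees(np.arctan2(v[1],v[0])).round(1))
E
```

```text
[(np.int32(32), array([421.3, 207.8])), (np.int32(14), array([395.7, 221.8]))]
start [(np.int32(29), array([416.7, 198.5])), (np.int32(11), array([395.6, 222.2]))]
32 100.6 96.3
14 40.4 26.8
29 102.3 116.5
11 41.4 25.4
```

The nut has been dragged about 20° clockwise, since the lever swung from 116.5° to 96.3°. That is still inside the 25° allowance. I'll back the spanner off, lay it on the plate, swing lever and nut back to the start angle, then refit with a corrected lateral offset.

Request:
move_arm:
  steps:
    - {"twist": [0,0,0],"delta_pos": [-0.6,0,0],"gripper": 15}
    - {"twist": [0,0,0],"delta_pos": [-0.8,0,0],"gripper": 15}
    - {"twist": [0,0,0],"delta_pos": [-0.9,0.1,0],"gripper": 15}
    - {"twist": [0,0,0],"delta_pos": [0,0,0.12],"gripper": 15}

```text
time_s: 17.3
tcp_pos: [539.6, 64.4, 102.2]
orientation: [[-0.19, 0.982, 0.001], [0.982, 0.19, -0.002], [-0.002, 0.001, -1.0]]
ft_force: [-3.3, -10.1, 18.0]
grip_width: 21.7
grip_force: 62.0
```

```bash
python3 - <<'E'
from h import *
s=bot.get_image('scene');q=bot.sense();print(q['tcp_pos'].round(1),q['ft_force'].round(1),q['wrist_torque'].round(2),q['q'].round(0))
for a,c in ball(s):
    v=onz(s,c,157)[:2]-[518.4,183.6];print(a,c,np.linalg.norm(v).round(1),np.degrees(np.arctan2(v[1],v[0])).round(1))
E
```

```text
[539.4  64.9 102.3] [ 0.1 -1.4 -1.7] [-0.34 -0.03  0.01] [ 24.  33. -44. 110.  29.  49. -24.]
34 [421.2 207.4] 100.7 97.1
14 [395.7 221.8] 40.4 26.8
```

Request:
move_arm:
  steps:
    - {"twist": [0,0,0],"delta_pos": [0,0,0],"gripper": 50}
    - {"twist": [0,0,0],"delta_pos": [0,0,0],"gripper": 50}
    - {"twist": [0,0,0],"delta_pos": [0,0,-0.8],"gripper": 50}
    - {"twist": [0,0,0],"delta_pos": [0,0.3,-1],"gripper": 40}
    - {"twist": [0,0,0],"delta_pos": [0,0.5,-1],"gripper": 0}

```text
time_s: 17.98
tcp_pos: [554.0, 71.2, 159.7]
orientation: [[-0.195, 0.981, 0.001], [0.981, 0.195, 0.0], [0.0, 0.001, -1.0]]
ft_force: [0.0, -0.6, -0.2]
grip_width: 23.0
grip_force: 0.0
```

Request:
move_arm:
  steps:
    - {"twist": [0,0,0],"delta_pos": [0.1,0.5,-1],"gripper": 0}
    - {"twist": [0,0,0],"delta_pos": [0.4,0.5,-1],"gripper": 0}
    - {"twist": [0,0,0],"delta_pos": [1,0.3,-0.8],"gripper": 0}
    - {"twist": [0,0,0],"delta_pos": [1,0.1,0],"gripper": 0}
    - {"twist": [0,0,0],"delta_pos": [1,0.1,0],"gripper": 0}

```text
time_s: 18.6
tcp_pos: [568.6, 146.9, 213.5]
orientation: [[-0.195, 0.981, -0.001], [0.981, 0.195, -0.0], [0.0, -0.001, -1.0]]
ft_force: [-0.0, -0.2, -0.3]
grip_width: -0.2
grip_force: 0.0
```

Request:
move_arm:
  steps:
    - {"twist": [0,0,0],"delta_pos": [1,0.1,0],"gripper": 0}
    - {"twist": [0,0,0],"delta_pos": [1,0,0],"gripper": 0}
    - {"twist": [0,0,0],"delta_pos": [1,0,0],"gripper": 0}
    - {"twist": [0,0,0],"delta_pos": [1,0,0],"gripper": 0}
    - {"twist": [0,0,0],"delta_pos": [1,0,0],"gripper": 0}

```text
time_s: 19.23
tcp_pos: [552.0, 244.7, 213.9]
orientation: [[-0.194, 0.981, 0.0], [0.981, 0.194, -0.0], [-0.0, -0.0, -1.0]]
ft_force: [-0.1, 0.9, 0.5]
grip_width: 0.2
grip_force: 0.0
```

Request:
move_arm:
  steps:
    - {"twist": [0,0,0],"delta_pos": [0.3,0,1],"gripper": 0}
    - {"twist": [0,0,0],"delta_pos": [0,0,1],"gripper": 0}
    - {"twist": [0,0,0],"delta_pos": [0,0,1],"gripper": 0}
    - {"twist": [0,0,0],"delta_pos": [0,0,0.6],"gripper": 0}
    - {"twist": [0,0,0],"delta_pos": [0.1,-1,0],"gripper": 0}

```text
time_s: 19.85
tcp_pos: [531.5, 246.1, 140.0]
orientation: [[-0.191, 0.982, -0.002], [0.982, 0.191, -0.0], [0.0, -0.002, -1.0]]
ft_force: [-1.5, 0.3, 0.8]
grip_width: 0.0
grip_force: 0.0
```

Request:
move_arm:
  steps:
    - {"twist": [0,0,0],"delta_pos": [0.1,-0.5,0],"gripper": 0}
    - {"twist": [0,0,0],"delta_pos": [0.1,-0.3,0],"gripper": 0}
    - {"twist": [0,0,0],"delta_pos": [0,0,0],"gripper": 0}

```text
time_s: 20.23
tcp_pos: [514.4, 248.5, 142.2]
orientation: [[-0.194, 0.981, 0.0], [0.981, 0.194, 0.0], [0.0, 0.0, -1.0]]
ft_force: [-0.2, -0.6, 0.6]
grip_width: -0.3
grip_force: 0.0
```

```bash
cat >> h.py <<'E'
def lever():
    s=bot.get_image('scene');q=bot.sense();print(q['tcp_pos'].round(1),q['ft_force'].round(1),q['wrist_torque'].round(2))
    for a,c in ball(s):
        v=onz(s,c,157)[:2]-[518.4,183.6];print(a,c,np.linalg.norm(v).round(1),np.degrees(np.arctan2(v[1],v[0])).round(1))
E
python3 -c "from h import *;lever()"
```

```text
[514.7 248.5 142.2] [ 0.2  0.9 -0. ] [-0.01  0.04  0.01]
609 [415.6 193.9] 110.6 124.7
9 [424.7 209.7] 108.9 92.0
12 [395.8 222.2] 41.7 26.1
```

```bash
python3 - <<'E'
from h import *
s=bot.get_image('scene');g=cv2.cvtColor(s['pixels'],cv2.COLOR_RGB2GRAY);print(g[188:216,386:432])
E
```

```text
[[ 90  90  91 ...  35  42 131]
 [ 90  89  89 ...  36  59 135]
 [ 89  89  90 ...  39 103 135]
 ...
 [ 63  59  59 ...  90  91  92]
 [ 61  59  63 ...  90  92  93]
 [ 59  60  66 ...  91  92  93]]
```

```bash
python3 - <<'E'
from h import *
s=bot.get_image('scene');g=cv2.cvtColor(s['pixels'],cv2.COLOR_RGB2GRAY)
for r in range(186,218): print(r,''.join('%3d'%(v//4) for v in g[r,388:434]))
E
```

```text
186  22 22 22 22 22 22 22 22 22 22 22 22 22 22 22 17  9  9  9  9  8  9  9  8  9  9  9  9  9  9  9 10 10 10 10  9  8  8  9  9  9  9  8 14 33 33
187  22 22 22 22 22 22 22 22 22 22 22 22 22 22 22 21 10  9  8  9  9  9  9  9  8  9  9  9  9  9  9  9  8  9  9  9  9  9  9  9  8  8  9 25 33 33
188  22 22 22 22 22 22 22 22 22 22 22 22 22 22 23 22 14  9  9  9  8  9  9  9  8  9  8  9  9  8  9  9  9  9  9  9  9  9  9  9  8  8 10 32 33 33
189  22 22 22 22 22 22 22 22 22 22 22 22 22 22 22 22 14  9  9  9  9  9  9  9  9  8  8  8  9  9  9  9  8  9  9  9  9  9  9  8  8  9 14 33 33 33
190  22 22 22 22 22 22 22 22 22 22 22 22 22 22 22 22 17  8  9  9  9  9  9  9  9  8  8  9  9  9  8  9  9  9  8  9  9  9  8  8  9  9 25 33 33 33
191  22 22 22 23 23 22 22 22 22 22 22 22 22 22 22 22 18  8  8  9  9  9  9  8  8  9  8  9  9  8  9  9  9  9  8  9  8  9  9  8  9 14 32 33 33 33
192  22 22 22 22 23 22 22 22 22 22 22 22 22 22 22 22 21  8 10  9  9  9  9  8  9  8  9  9  8  8  9  9  9  9  9  9  9  9  9  8  9 25 33 33 32 33
193  22 22 22 22 22 22 22 22 22 22 22 22 22 22 22 22 22  9 10  9  9  9  9  9  8  8  9  8  9  8  9  
[... 2775 characters left out ...]
14 28 30 31 32 28 24 22 22 22 21 22 22 22 22 22 19 20 12 12  9  9  9  9 11 11  8  9 15 14 18 21 21 21 21 21 22 22 22 22 22 22 22
214  16 15 13 17 27 26 24 23 19 22 22 22 22 22 22 22 22 22 22 21 20 12 11  9  9  9 14 20 20 20 21 22 21 22 22 22 22 22 22 22 22 22 23 23 22 22
215  16 13 14 21 27 24 31 42 24 22 22 22 22 23 22 22 21 22 22 22 21 14 14 13 17 21 21 22 21 22 22 22 22 22 22 22 22 22 22 22 22 22 23 23 22 22
216  16 16 16 23 27 38 42 44 27 22 22 22 22 22 22 22 22 22 22 23 22 21 21 21 21 22 23 22 22 22 22 22 22 22 22 22 22 22 22 22 22 22 22 22 22 22
217  17 18 23 27 28 36 44 44 32 22 22 22 23 22 22 22 22 22 23 23 22 22 22 23 22 22 22 22 22 22 22 22 22 22 22 22 22 22 22 22 23 23 22 22 22 22
```

```bash
cat >> h.py <<'E'
def barang(d,c,r):
    rod=np.array([518.4,183.6]);best=[]
    for f in np.arange(40,130,.25):
        a=np.radians(f)
        for rr in range(20,95):
            P=[*(rod+rr*np.array([np.cos(a),np.sin(a)])),153+(rr-80)*.306];u=px(d,P);best.append((np.hypot(*(u-[c,r])),f,rr))
    return min(best)
E
python3 - <<'E'
from h import *
s=bot.get_image('scene')
print('start',barang(s,403.7,206.8),barang(s,305+630/6,190+75/6));print('now',barang(s,405,207),barang(s,400,209.3))
E
```

```text
start (np.float64(0.07819076234416812), np.float64(115.5), 57) (np.float64(0.11062395396901029), np.float64(116.25), 79)
now (np.float64(0.15697479088363286), np.float64(112.75), 59) (np.float64(0.020290508648947176), np.float64(115.0), 44)
```

Request:
move_arm:
  steps:
    - {"twist": [0,0,0],"delta_pos": [0,-0.15,0],"gripper": 0}
    - {"twist": [0,0,0],"delta_pos": [0,0,0],"gripper": 0}
    - {"twist": [0,0,0],"delta_pos": [0,1,0],"gripper": 0}
    - {"twist": [0,0,0],"delta_pos": [0,1,0],"gripper": 0}
    - {"twist": [0,0,0],"delta_pos": [0,0.5,-0.5],"gripper": 0}

```text
time_s: 21.05
tcp_pos: [560.7, 257.0, 151.3]
orientation: [[-0.193, 0.981, -0.002], [0.981, 0.193, -0.001], [-0.0, -0.002, -1.0]]
ft_force: [0.7, 0.1, -0.4]
grip_width: 0.1
grip_force: 0.0
```

```bash
python3 - <<'E'
from h import *
lever();s=bot.get_image('scene');g=cv2.cvtColor(s['pixels'],cv2.COLOR_RGB2GRAY)
for r in range(194,214): print(r,''.join('%3d'%(v//4) for v in g[r,388:426]))
E
```

```text
[562.7 257.9 153.4] [1.5 1.  0.9] [ 0.05 -0.12  0.01]
639 [421.4 204.7] 104.4 102.3
12 [395.8 222.2] 41.7 26.1
10 [431. 222.] 126.7 71.4
194  22 22 22 22 22 22 22 22 22 23 22 22 22 22 22 22 22 22 23 23 23 22 11  9  9  9  9  9 11  9 10 12 15 15 12 11 11 13
195  22 22 22 22 22 22 22 22 22 22 22 23 22 22 22 22 22 23 23 23 22 22 11  9  9  9  9  9  9 10 11 10 11 12 15 17 16 14
196  22 22 22 22 22 22 22 22 22 22 22 23 22 22 22 22 23 23 23 23 22 22 11  9  9  9  9  9  9  8 10 11  9 10 11 13 13 16
197  22 22 22 23 22 22 22 23 23 23 23 22 22 22 22 22 22 23 23 23 23 22 11  9  9  9  9  8  9  8  9  9  9  9 10 10 10 11
198  21 21 21 21 21 21 22 22 22 22 23 22 22 22 22 22 23 22 22 23 22 22 14  9  9  9  9  8  9  9  9  9  9  9  9  9  9  9
199  34 35 32 30 28 28 22 22 22 22 22 22 23 22 23 23 22 22 22 22 23 22 14  9  9  9  9  8  9  9  9  9  9  9  8  9  9  9
200  39 39 38 39 34 30 21 22 22 22 22 22 22 22 22 22 22 22 22 23 23 23 18 10  9  9  9  9  9  8  9  9  9  9  8  9  9  9
201  39 39 39 40 39 32 24 22 22 22 22 22 22 22 22 22 22 22 22 23 23 22 21  8  9  9  9  9  9  9  9  8  8  9  9  8  9  9
202  39 40 
[... 716 characters left out ...]
 14 14 30 30 23 22 22 22 28 37 40 40 39 36 31 23 22 19 22 21 15  9  9  9  9  8  9 10 10 10  8  8  8  9  9
209  16 17 14 18 19 31 30 24 19 29 37 39 40 39 35 31 26 23 19 22 21 22 22 21  9 10  9  9  8  8 10 10 10  8  8  8  8  8
210  16 15 14 15 21 30 24 33 37 40 40 39 36 31 26 23 19 22 22 22 22 22 22 22 20 14  9  9  8  8  9  8  8  8  8  8  9  9
211  17 16 15 16 29 39 37 40 40 38 35 31 26 23 20 22 22 22 23 23 23 22 22 22 22 15  9  9  8  8  9  9  8  8  8  8  8  9
212  16 17 14 15 30 41 40 38 35 31 26 28 19 22 22 22 22 22 22 23 23 23 23 22 21 12  8  9  8  9  8  8  8  8  8  8  9  9
213  14 14 16 14 27 31 30 31 26 23 19 23 21 22 22 22 22 22 22 22 22 22 22 22 21 12  9  9  9  8  9  8  8  8  8  8  9  9
```

```bash
python3 - <<'E'
from h import *
s=bot.get_image('scene')
im=cv2.imread('pics/scene0.png');g0=cv2.cvtColor(im,cv2.COLOR_BGR2GRAY)
for r in range(196,214): print(r,''.join('%3d'%(v//4) for v in g0[r,388:426]))
print('now',barang(s,403,207.7),barang(s,399,209.6),'prev',barang(s,403,208.15))
E
```

```text
196  34 34 34 34 34 34 34 34 34 35 34 35 34 34 34 34 35 35 35 35 34 34 34 34 34 29 18 14 12 11 12 16 34 34 34 34 34 34
197  34 33 34 34 34 34 35 35 34 35 35 34 34 34 34 34 34 35 35 35 35 34 34 34 34 18 11 12 13 11 11 11 24 34 34 34 34 34
198  32 33 33 33 33 33 34 34 34 34 34 34 34 34 34 34 35 34 34 35 34 34 34 34 34 20 10 11 11 12 10 10 17 34 34 34 34 34
199  40 39 39 40 42 42 32 34 34 34 34 34 35 34 35 35 34 34 34 34 35 34 34 33 38 38 22 10 11 11 10 10 16 34 34 34 34 34
200  39 39 39 40 42 44 29 34 34 34 34 34 34 34 34 34 34 34 34 35 35 32 38 38 41 38 32 10 10 10 10 10 26 34 33 33 33 34
201  39 39 39 40 40 41 32 34 34 34 34 34 34 34 34 34 34 34 34 35 35 37 41 39 37 32 27 13  9 10 10 20 34 34 34 34 34 34
202  39 39 40 40 39 37 34 34 35 34 34 34 35 34 34 34 34 34 33 38 40 39 38 34 29 24 26 32 26 26 31 32 34 34 34 34 34 34
203  39 39 40 39 39 34 36 34 34 34 34 34 34 34 34 34 31 35 38 41 39 36 31 26 27 33 33 34 34 33 34 34 34 34 34 34 34 34
204  39 40 39 39 39 31 41 34 35 34 34 34 34 34 35 34 37 40 39 37 33 27 24 24 33 34 34 34 35 34 34 34 34 34 34 34 34 33
205  33 37 37 32 25 25 43 34 
[... 523 characters left out ...]
 34 34 34 34 34 34 34 33 34 33 34 34 34 34
210  16 15 14 15 23 40 40 40 39 38 33 28 23 25 33 35 34 34 35 34 34 34 34 33 34 34 34 34 35 34 34 33 33 33 34 33 34 34
211  17 17 15 17 31 40 40 38 35 30 24 26 32 33 34 34 34 34 35 35 35 34 34 33 34 34 34 34 35 35 34 34 34 33 34 34 34 34
212  17 17 14 15 25 39 36 31 26 28 33 32 34 34 34 34 34 34 35 34 35 35 35 34 33 33 34 34 34 35 35 34 34 34 34 34 34 34
213  15 15 16 15 27 29 28 23 25 34 34 34 34 34 34 34 34 34 34 34 34 34 34 34 33 34 34 34 34 34 35 35 34 34 34 34 34 34
now (np.float64(0.1308560799053196), np.float64(114.25), 54) (np.float64(0.06661301493355988), np.float64(116.25), 41) prev (np.float64(0.04354642932494327), np.float64(112.75), 53)
```

Request:
move_arm:
  steps:
    - {"twist": [0,0,0],"delta_pos": [0,0,0.5],"gripper": 0}
    - {"twist": [0,0,0],"delta_pos": [0,-1,0],"gripper": 0}
    - {"twist": [0,0,0],"delta_pos": [0,-1,0],"gripper": 0}
    - {"twist": [0,0,0],"delta_pos": [0,-0.5,0],"gripper": 0}
    - {"twist": [0,0,0],"delta_pos": [0,-0.38,0],"gripper": 0}

```text
time_s: 21.82
tcp_pos: [504.6, 245.9, 141.9]
orientation: [[-0.194, 0.981, 0.001], [0.981, 0.194, 0.0], [-0.0, 0.001, -1.0]]
ft_force: [2.7, 0.2, -0.5]
grip_width: -0.1
grip_force: 1.0
```

Request:
move_arm:
  steps:
    - {"twist": [0,0,0],"delta_pos": [0,0,0],"gripper": 0}
    - {"twist": [0,0,0],"delta_pos": [0,0.5,0],"gripper": 0}
    - {"twist": [0,0,0],"delta_pos": [0,1,0],"gripper": 0}
    - {"twist": [0,0,0],"delta_pos": [0,1,-0.5],"gripper": 0}
    - {"twist": [0,0,0],"delta_pos": [0,0.7,-1],"gripper": 0}

```text
time_s: 22.45
tcp_pos: [568.1, 258.3, 171.1]
orientation: [[-0.193, 0.981, -0.002], [0.981, 0.193, -0.0], [0.0, -0.002, -1.0]]
ft_force: [0.1, 0.7, 0.1]
grip_width: -0.2
grip_force: 0.0
```

```bash
cat >> h.py <<'E'
def rows(cols=(399,401,403,405)):
    s=bot.get_image('scene');a=cv2.cvtColor(s['pixels'],cv2.COLOR_RGB2GRAY);b=cv2.cvtColor(cv2.imread('pics/scene0.png'),cv2.COLOR_BGR2GRAY)
    for c in cols: print(c,'now',a[200:214,c],'\n    start',b[200:214,c])
E
python3 -c "from h import *;rows();lever()"
```

```text
399 now [ 89  90  90  91  91  91 147 165 153 122  91  88  89  90] 
    start [137 137 139 139 139 137 117 148 160 146 112 106 130 136]
401 now [ 91  91  91  91  84 151 159 141 108  83  89  91  91  90] 
    start [139 138 139 138 137 131 153 158 140 105 100 134 138 138]
403 now [ 90  88  90  89 157 157 131  98  90  90  93  92  91  91] 
    start [138 136 139 139 139 160 157 132  98 132 140 139 139 139]
405 now [ 89  90  93 102 111  98  88  92  91  90  89  90  90  90] 
    start [137 138 138 143 162 155 126  96 133 138 137 138 138 136]
[570.3 259.7 173.6] [0.2 0.4 0.4] [ 0.04 -0.03 -0.01]
695 [424.3 202.6] 115.7 104.8
9 [433.9 219.8] 133.9 75.7
12 [395.8 222.2] 41.7 26.1
```

Request:
move_arm:
  steps:
    - {"twist": [0,0,0],"delta_pos": [0,0,-1],"gripper": 0}
    - {"twist": [0,0,0],"delta_pos": [-1,0,-1],"gripper": 0}
    - {"twist": [0,0,0],"delta_pos": [-1,0,0],"gripper": 0}
    - {"twist": [0,0,0],"delta_pos": [-1,0,0],"gripper": 0}
    - {"twist": [0,0,0],"delta_pos": [-1,0,0],"gripper": 0}

```text
time_s: 23.18
tcp_pos: [582.2, 178.0, 211.0]
orientation: [[-0.193, 0.981, -0.001], [0.981, 0.193, -0.001], [-0.0, -0.002, -1.0]]
ft_force: [0.8, -0.4, -0.6]
grip_width: -0.5
grip_force: 0.0
```

Request:
move_arm:
  steps:
    - {"twist": [0,0,0],"delta_pos": [-1,0,0],"gripper": 0}
    - {"twist": [0,0,0],"delta_pos": [-1,-0.2,0],"gripper": 0}
    - {"twist": [0,0,0],"delta_pos": [-1,-0.8,0],"gripper": 20}
    - {"twist": [0,0,0],"delta_pos": [-1,-1,0],"gripper": 50}
    - {"twist": [0,0,0],"delta_pos": [-1,-1,0],"gripper": 50}

```text
time_s: 23.8
tcp_pos: [542.4, 68.9, 211.5]
orientation: [[-0.193, 0.981, -0.001], [0.981, 0.193, 0.0], [0.0, -0.001, -1.0]]
ft_force: [0.6, -0.5, 1.1]
grip_width: 49.9
grip_force: 0.0
```

```bash
cat >> h.py <<'E'
def go(x,y,z):
    q=bot.sense();d=np.array(q['orientation']).T@(np.array([x,y,z])-q['tcp_pos']);print(q['time_s'],q['tcp_pos'].round(1),'units',(d/20).round(2))
E
python3 -c "from h import *;go(539.4,64.9,102);rows()"
```

```text
23.8 [542.4  68.9 211.5] units [-0.17 -0.18  5.48]
399 now [ 89  89  90  90  90  89  91 100 110  98  87  87  87  88] 
    start [137 137 139 139 139 137 117 148 160 146 112 106 130 136]
401 now [ 90  89  90  90  81  95 105 104  94  81  88  90  89  89] 
    start [139 138 139 138 137 131 153 158 140 105 100 134 138 138]
403 now [ 90  88  90  88  99 108 100  90  89  89  91  91  90  90] 
    start [138 136 139 139 139 160 157 132  98 132 140 139 139 139]
405 now [ 89  89  93 101 110  97  87  91  90  90  88  89  90  88] 
    start [137 138 138 143 162 155 126  96 133 138 137 138 138 136]
```

Request:
move_arm:
  steps:
    - {"twist": [0,0,0],"delta_pos": [-0.17,-0.18,1],"gripper": 50}
    - {"twist": [0,0,0],"delta_pos": [0,0,1],"gripper": 50}
    - {"twist": [0,0,0],"delta_pos": [0,0,1],"gripper": 50}
    - {"twist": [0,0,0],"delta_pos": [0,0,1],"gripper": 50}
    - {"twist": [0,0,0],"delta_pos": [0,0,1],"gripper": 50}

```text
time_s: 24.48
tcp_pos: [540.0, 66.8, 110.3]
orientation: [[-0.194, 0.981, -0.001], [0.981, 0.194, 0.0], [0.0, -0.0, -1.0]]
ft_force: [-0.1, -0.7, -0.2]
grip_width: 49.7
grip_force: 0.0
```

Request:
move_arm:
  steps:
    - {"twist": [0,0,0],"delta_pos": [0,0,0.46],"gripper": 50}
    - {"twist": [0,0,0],"delta_pos": [0,0,0],"gripper": 15}
    - {"twist": [0,0,0],"delta_pos": [0,0,0],"gripper": 15}
    - {"twist": [0,0,0],"delta_pos": [0,0,0],"gripper": 15}
    - {"twist": [0,0,0],"delta_pos": [0,0,-0.1],"gripper": 15}

```text
time_s: 25.1
tcp_pos: [540.0, 66.1, 104.8]
orientation: [[-0.194, 0.981, -0.0], [0.981, 0.194, -0.0], [-0.0, -0.0, -1.0]]
ft_force: [-0.1, -0.2, -3.4]
grip_width: 21.7
grip_force: 58.9
```

```bash
python3 - <<'E'
from h import *
q=bot.sense();print(q['tcp_pos'].round(1),q['orientation'].round(3)[:2,:2].tolist(),q['grip_width'],q['ft_force'].round(1))
s=bot.get_image('scene');g=cv2.cvtColor(s['pixels'],cv2.COLOR_RGB2GRAY)
for r in range(206,236): print(r,''.join('%3d'%(v//4) for v in g[r,352:394]))
E
```

```text
[540.   66.1 104.8] [[-0.194, 0.981], [0.981, 0.194]] 21.667225200408065 [-0.1 -0.2 -3.4]
206   9  9 10 10 10 10 10  9  9  9  9 11 33 43 43 43 43 43 43 29 29 29 29 29 29 29 29 29 30 30 30 30 26 13 12 14 17 19 19 17 15 24
207   9 10  9  9  9  9  9  9  9  9  9 12 41 43 43 43 43 43 43 29 29 29 29 29 29 29 29 30 30 30 30 29 21 14 13 13 13 14 15 18 14 26
208   9  9  9  9  9  9  9  9  9  9  9 25 42 43 42 42 43 43 43 29 29 29 29 29 29 29 29 29 29 29 29 29 17 13 13 14 14 15 15 14 14 29
209   9  9  9  9  9  9  9  9  9  9 17 40 42 43 43 43 43 43 43 41 29 29 29 29 29 29 30 30 29 30 30 30 15 13 13 13 14 16 14 17 18 30
210   9  9  9  9  9  9  9  9  9 17 41 43 43 43 43 43 43 43 43 43 41 29 29 29 29 29 30 29 29 29 29 28 13 12 13 14 13 14 13 14 15 24
211   9  9  9  9  9  9  9  9 18 41 43 43 43 43 43 43 43 43 43 43 43 42 29 29 29 29 29 29 29 28 27 24 12 12 13 13 15 15 14 15 20 24
212   9  9  9  9  9  9  9 17 40 43 43 43 43 43 43 43 43 43 43 43 43 43 29 29 29 29 29 29 29 25 28 25 13 12 13 14 14 14 13 14 22 27
213   9  9  9  9  9  9 11 33 43 43 43 43 43 43 43 43 43 43 43 43 43 44 42 29 30 30 29 30 26 2
[... 2219 characters left out ...]
 26 29 29 26 26 26 26 26 26 26 26 26 29 29 30
231   9  9 10 11 11 11 14 14 15 15 15 14 15 16 15 15 15 15 15 15 15 15 15 16 15 15 18 25 26 25 25 26 26 26 26 26 26 26 26 29 29 30
232   9 11 13 13 13 14 14 14 15 14 15 15 15 15 15 15 15 15 15 15 15 14 13 14 13 13 16 25 25 25 25 26 25 25 25 26 26 26 29 29 29 29
233   9 13 15 12 12 12 12 12 13 14 15 15 13 15 15 15 14 14 14 12 12 12 12 12 14 15 18 26 25 25 26 26 26 26 26 26 26 26 27 29 29 29
234  24 24 24 24 24 21 17 14 14 11 12 13 13 13 12 12 12 12 12 14 17 17 24 24 24 24 24 25 25 25 25 25 26 25 26 26 26 26 29 29 30 30
235  25 26 25 25 26 25 24 24 24 20 14 14 16 12 14 17 17 24 24 24 25 24 25 25 25 25 28 26 25 26 25 26 26 26 26 26 26 29 29 29 29 30
```

```bash
python3 - <<'E'
from h import *
s=bot.get_image('scene');q=bot.sense();R=np.array(q['orientation']);p=np.array(q['tcp_pos']);z=p[2]-2+9
f=lambda P:(R.T@(P-p))[:2].round(1)
for n,uv,zz in(('nearIn',(370.5,218.2),z),('nearIn',(366.5,219.2),z),('farIn',(370.5,229.5),z),('farIn',(366.5,230.2),z),('farIn',(374.5,229.2),z),('nearTip',(372.6,217.5),z),('farTip',(378.2,231),z),('rodtop',(389.7,203.1),201),('nutcorner',(383.5,227.6),100),('nutLeft',(380,221),112)):
    P=onz(s,uv,zz);print(n,P.round(1),f(P))
g=cv2.cvtColor(s['pixels'],cv2.COLOR_RGB2GRAY)
for r in range(196,210): print(r,''.join('%3d'%(v//4) for v in g[r,380:400]))
E
```

```text
nearIn [508.2 137.  112. ] [ 75.7 -17.7]
nearIn [511.4 124.6 112. ] [ 62.9 -16.9]
farIn [549. 133. 112.] [63.9 21.5]
farIn [551.  120.9 112. ] [51.6 21.2]
farIn [548.3 145.  112. ] [75.8 23.2]
nearTip [505.9 143.6 112. ] [ 82.6 -18.7]
farTip [555.1 155.3 112. ] [84.6 31.8]
rodtop [518.8 183.6 201. ] [119.4   1.7]
nutcorner [535.8 174.5 100. ] [107.2  16.6]
nutLeft [519.5 164.5 112. ] [100.5  -1.3]
196  21 21 21 21 21 21 21 21 21 21 21 22 22 22 22 22 22 22 22 22
197  21 21 21 21 21 21 21 21 21 21 22 22 22 21 22 22 22 22 22 22
198  21 21 21 20 20 20 20 20 20 20 20 21 21 21 22 22 22 22 22 22
199  29 29 29 29 29 29 29 28 28 26 26 26 28 28 22 22 21 21 22 22
200  29 30 30 30 30 30 27 27 26 26 26 27 28 30 21 22 22 21 22 22
201  29 29 29 29 29 26 26 26 26 26 26 26 27 27 23 22 22 22 22 22
202  29 30 30 29 30 22 26 25 26 26 26 26 26 27 25 21 22 21 21 22
203  29 29 29 29 29 18 25 25 26 26 26 26 26 24 26 22 22 22 21 22
204  29 30 30 30 29 13 19 25 26 26 26 26 26 23 32 22 22 22 22 22
205  30 29 30 30 25 13 14 18 23 25 25 24 20 19 30 22 22 21 22 22
206  29 30 30 30 26 13 12 14 17 19 19 17 15 24 29 18 22 21 20 22
207  30 30 30 29 21 13 13 13 13 15 14 18 14 26 30 19 22 21 23 24
208  29 29 29 29 17 13 12 14 14 15 15 14 14 29 30 20 22 24 25 27
209  30 30 29 29 15 13 13 13 14 16 13 17 18 30 26 23 24 27 25 24
```

Request:
move_arm:
  steps:
    - {"twist": [0,0,-0.1],"delta_pos": [0,0,0],"gripper": 15}
    - {"twist": [0,0,0],"delta_pos": [0.2,-0.07,0],"gripper": 15}
    - {"twist": [0,0,0],"delta_pos": [0.5,0,0],"gripper": 15}
    - {"twist": [0,0,0],"delta_pos": [0,0,0],"gripper": 15}

```text
time_s: 25.7
tcp_pos: [535.4, 81.5, 104.9]
orientation: [[-0.213, 0.977, 0.0], [0.977, 0.213, 0.001], [0.001, 0.0, -1.0]]
ft_force: [-0.3, -0.0, -3.8]
grip_width: 21.4
grip_force: 58.9
```

```bash
python3 - <<'E'
from h import *
q=bot.sense();print(q['tcp_pos'].round(1),q['orientation'].round(3)[:2,:2].tolist(),q['wrist_torque'].round(2),q['ft_force'].round(1))
s=bot.get_image('scene');g=cv2.cvtColor(s['pixels'],cv2.COLOR_RGB2GRAY)
for r in range(203,234): print(r,''.join('%3d'%(v//4) for v in g[r,362:406]))
E
```

```text
[535.4  81.5 104.9] [[-0.213, 0.977], [0.977, 0.213]] [0.02 0.03 0.  ] [-0.3 -0.  -3.8]
203   9  9  9  9  9  9  8 12 42 43 41 29 29 29 29 29 29 29 29 29 29 30 29 18 25 25 26 26 26 26 26 24 26 22 22 22 22 22 22 22 22 21 24 40
204  10 10  9  9  9  9  9 17 43 43 43 41 29 29 29 29 29 29 29 30 30 30 29 13 19 26 26 26 26 26 26 23 32 22 22 22 22 22 21 19 22 24 25 31
205  10  9  9  9  9  9  9 18 43 43 43 43 29 29 29 29 29 29 30 30 30 30 25 13 14 18 23 25 25 24 20 20 30 22 22 21 21 21 21 23 25 26 25 24
206   9  9  9  9  9  9 11 33 43 43 43 43 29 29 29 29 29 29 30 30 29 30 26 13 12 14 17 18 19 17 15 24 29 18 22 21 20 22 24 25 27 24 23 21
207   9  9  9  9  9 10 25 42 43 43 43 43 29 29 29 29 29 30 30 30 30 29 21 14 13 13 13 15 14 18 14 26 30 20 22 21 23 24 26 25 24 22 19 22
208   9  9  9  9  9 18 41 43 43 43 43 43 29 29 29 29 29 29 29 30 29 29 16 13 13 14 14 15 15 14 14 29 30 20 22 24 25 27 24 23 21 21 21 22
209   9  9  9  9 17 40 43 43 43 43 43 43 41 29 29 29 30 30 30 30 30 29 15 13 13 13 14 16 14 17 18 30 26 23 24 27 26 24 22 20 21 22 22 22
210   9  9 10 25 41 43 43 43 43 43 43 44 44 42 29 29 
[... 2534 characters left out ...]
 21 21 21 21 21
229  10 11 14 14 15 15 15 16 17 17 16 15 15 15 15 15 15 14 13 13 13 17 26 26 26 26 26 26 26 26 26 29 29 29 29 29 20 21 21 21 21 21 21 21
230  14 14 15 14 15 15 15 15 15 15 15 15 15 15 15 15 15 13 13 12 12 16 26 26 26 26 26 26 26 29 29 30 30 29 29 30 23 22 21 21 22 21 21 22
231  12 13 13 14 14 15 15 15 15 15 15 15 14 14 13 12 12 12 12 14 15 15 26 26 26 26 26 26 26 29 30 29 30 30 29 30 24 21 22 22 22 22 22 21
232  14 14 14 12 12 13 14 12 12 13 13 12 12 12 12 17 17 21 24 24 24 24 26 26 26 25 26 26 29 29 29 29 29 29 29 29 26 21 21 21 21 21 22 21
233  24 24 24 20 20 14 12 13 11 12 14 17 18 24 24 24 24 25 25 25 26 26 26 26 26 26 26 26 26 29 30 29 29 29 30 29 29 21 21 21 21 21 21 21
```

```bash
python3 - <<'E'
from h import *
s=bot.get_image('scene');q=bot.sense();R=np.array(q['orientation']);p=np.array(q['tcp_pos']);z=p[2]-2+9
f=lambda P:(R.T@(P-p))[:2].round(1)
for n,uv,zz in(('nearIn',(372.5,217.7),z),('nearIn',(368.5,218.6),z),('farIn',(372.5,228.7),z),('farIn',(368.5,229.1),z),('farIn',(376.5,228.3),z),('rodtop',(389.5,202.6),201),('nutcorner',(385.5,227.5),100),('nutLeft',(380,221),112)):
    P=onz(s,uv,zz);print(n,P.round(1),f(P))
E
```

```text
nearIn [506.5 143.3 111.7] [ 67.9 -15.2]
nearIn [509.3 130.9 111.7] [ 55.2 -15.1]
farIn [546.2 139.3 111.7] [55.6 22.7]
farIn [547.2 127.2 111.7] [43.6 21.1]
farIn [545.2 151.3 111.7] [67.5 24.3]
rodtop [517.  183.3 201. ] [104.8   3.5]
nutcorner [535.6 180.5 100. ] [98.2 21.1]
nutLeft [519.5 164.5 112. ] [85.9  2. ]
```

Request:
move_arm:
  steps:
    - {"twist": [0,0,0],"delta_pos": [0.3,0,0],"gripper": 15}
    - {"twist": [0,0,0],"delta_pos": [0.3,0,0],"gripper": 15}
    - {"twist": [0,0,0],"delta_pos": [0,0,0],"gripper": 15}

```text
time_s: 26.18
tcp_pos: [533.1, 92.4, 104.8]
orientation: [[-0.212, 0.977, 0.0], [0.977, 0.212, 0.0], [0.0, 0.0, -1.0]]
ft_force: [0.3, -0.2, -3.7]
grip_width: 21.7
grip_force: 58.9
```

```bash
python3 - <<'E'
from h import *
lever();rows((403,405))
E
```

```text
[533.2  91.9 104.8] [-1.  -0.2 -4.3] [ 0.04  0.03 -0.03]
28 [415.5 197.1] 102.4 119.9
14 [395.7 221.8] 40.4 26.8
403 now [ 89  87  89  87  98 107  99  90  88  89  90  89  89  90] 
    start [138 136 139 139 139 160 157 132  98 132 140 139 139 139]
405 now [ 88  89  92 100 109  97  86  91  90  88  88  88  88  87] 
    start [137 138 138 143 162 155 126  96 133 138 137 138 138 136]
```

Request:
move_arm:
  steps:
    - {"twist": [0,0,0],"delta_pos": [0.15,0,0],"gripper": 15}
    - {"twist": [0,0,0],"delta_pos": [0.15,0,0],"gripper": 15}

```text
time_s: 26.52
tcp_pos: [532.0, 97.4, 104.7]
orientation: [[-0.211, 0.978, -0.0], [0.978, 0.211, 0.0], [0.0, -0.0, -1.0]]
ft_force: [-0.7, 0.2, -4.1]
grip_width: 22.0
grip_force: 58.9
```

```bash
python3 -c "from h import *;lever()"
```

```text
[531.9  98.1 104.8] [ 0.1  1.  -3.5] [0.13 0.05 0.02]
28 [415.5 197.1] 102.4 119.9
14 [395.7 221.8] 40.4 26.8
```

Request:
move_arm:
  steps:
    - {"twist": [0,0,0],"delta_pos": [0.15,0,0],"gripper": 15}
    - {"twist": [0,0,0],"delta_pos": [0.15,0,0],"gripper": 15}

```text
time_s: 26.82
tcp_pos: [530.7, 103.4, 104.7]
orientation: [[-0.211, 0.978, -0.0], [0.978, 0.211, -0.0], [-0.0, -0.0, -1.0]]
ft_force: [-0.8, -0.1, -3.8]
grip_width: 21.5
grip_force: 58.9
```

```bash
python3 -c "from h import *;lever()"
```

```text
[530.6 104.  104.8] [ 0.5  0.1 -4.7] [ 0.09  0.02 -0.01]
28 [415.5 197.1] 102.4 119.9
14 [395.7 221.8] 40.4 26.8
```

Request:
move_arm:
  steps:
    - {"twist": [0,0,0],"delta_pos": [0.2,0,0],"gripper": 15}
    - {"twist": [0,0,0],"delta_pos": [0.2,0,0],"gripper": 15}
    - {"twist": [0,0,0],"delta_pos": [0.2,0,0],"gripper": 15}

```text
time_s: 27.25
tcp_pos: [528.3, 115.3, 104.8]
orientation: [[-0.211, 0.978, 0.0], [0.978, 0.211, 0.0], [0.0, 0.0, -1.0]]
ft_force: [0.0, 0.0, -3.3]
grip_width: 21.8
grip_force: 58.9
```

```bash
python3 -c "from h import *;lever()"
```

```text
[528.1 116.  104.8] [-0.  -0.4 -3.9] [ 0.12 -0.03 -0.02]
28 [415.5 197.1] 102.4 119.9
14 [395.7 221.8] 40.4 26.8
```

Request:
move_arm:
  steps:
    - {"twist": [0,0,0],"delta_pos": [0.15,0,0],"gripper": 15}
    - {"twist": [0,0,0],"delta_pos": [0.1,0,0],"gripper": 15}

```text
time_s: 27.55
tcp_pos: [527.3, 119.9, 104.8]
orientation: [[-0.211, 0.978, 0.0], [0.978, 0.211, -0.0], [-0.0, 0.0, -1.0]]
ft_force: [1.2, -0.3, -3.8]
grip_width: 21.6
grip_force: 58.9
```

```bash
python3 -c "from h import *;lever()"
```

```text
[527.2 120.2 104.8] [ 0.  -0.4 -4.1] [ 0.07 -0.06 -0.08]
28 [415.5 197.1] 102.4 119.9
14 [395.7 221.8] 40.4 26.8
```

Request:
move_arm:
  steps:
    - {"twist": [0,0,0],"delta_pos": [0.1,0,0],"gripper": 15}
    - {"twist": [0,0,0],"delta_pos": [0.1,0,0],"gripper": 15}

```text
time_s: 27.85
tcp_pos: [526.9, 121.1, 104.6]
orientation: [[-0.209, 0.978, 0.0], [0.978, 0.209, -0.004], [-0.004, -0.001, -1.0]]
ft_force: [2.3, -8.0, -2.4]
grip_width: 22.0
grip_force: 59.0
```

```bash
python3 - <<'E'
from h import *
lever();s=bot.get_image('scene');q=bot.sense();R=np.array(q['orientation']);p=np.array(q['tcp_pos']);z=112
g=cv2.cvtColor(s['pixels'],cv2.COLOR_RGB2GRAY)
for r in range(217,234): print(r,''.join('%3d'%(v//4) for v in g[r,372:404]))
E
```

```text
[526.9 121.  104.6] [ 1.8 -6.  -2.8] [-1.32 -0.31  0.01]
28 [415.5 197.1] 102.4 119.9
14 [395.7 221.8] 40.4 26.8
217  10 20 18 18 14 15 15 14 15 18 23 23 22 20 17 17 16 17 22 26 27 26 29 30 26 21 21 22 22 22 22 22
218  10 19 23 23 17 15 15 17 23 15 18 20 22 22 22 22 22 22 23 23 23 18 21 21 20 22 21 21 22 21 21 21
219  10 16 24 24 23 12 15 22 22 16 17 17 18 19 22 23 23 21 21 19 19 11 11 11 11 19 22 22 22 22 22 22
220  12 14 24 24 23 17 13 19 17 16 17 17 17 17 18 19 19 19 19 18 18 10  9  9  9 16 22 21 21 21 21 22
221  21 13 22 24 23 18 13 14 14 16 16 18 17 17 17 18 18 18 18 20 13  9  9  8  9 15 22 22 22 22 21 21
222  15 13 18 23 22 21 13 13 15 16 16 16 19 18 17 17 18 18 20 20 11  9  9  9  9 15 22 22 22 22 21 21
223  13 13 16 24 23 22 11 11 12 16 16 16 17 18 20 18 19 18 19 16  9  9  9  9  8 12 21 22 22 22 22 22
224  11 12 13 18 18 16 10  9 11 16 16 16 16 18 19 18 18 17 16 16 12 12 11 11  9  9 21 22 22 22 21 22
225  10 10 10 13 12 10 10 11 13 14 15 15 16 16 16 15 15 14 14 14 14 15 14 15 16 11 21 21 22 22 21 22
226   9  9 10 10 10 11 14 13 13 13 14 14 14 14 14 14 14 14 13 14 15 16 15 15 18 26 21 21 22 22 22 22
227  12 11 15 14 14 15 14 14 13 14 13 13 13 14 13 13 14 13 14 15 15 15 13 15 17 26 22 22 22 21 21 21
228  13 12 13 13 14 13 13 14 14 14 13 14 13 14 13 14 13 13 13 13 12 12 12 12 18 27 19 22 21 21 21 21
229  14 15 14 11 12 11 12 12 13 13 11 13 13 13 12 12 11 12 12 14 17 18 21 21 28 29 20 21 21 21 21 21
230  24 24 24 21 24 20 20 14 11 12 13 12 12 12 14 17 18 21 24 25 25 25 25 26 30 30 23 22 22 21 22 21
231  26 26 26 25 26 25 25 24 21 21 24 18 21 24 25 25 25 25 26 26 26 26 26 26 30 30 24 21 22 22 22 22
232  28 28 26 26 25 26 25 25 25 25 25 25 25 26 26 26 26 26 26 26 29 29 29 26 29 29 26 21 21 22 21 22
233  29 29 28 28 28 28 26 26 26 26 26 26 26 26 26 26 26 26 26 29 30 30 30 29 30 30 29 21 21 21 21 21
```

Request:
move_arm:
  steps:
    - {"twist": [0,0,0],"delta_pos": [-0.1,0,0.1],"gripper": 15}
    - {"twist": [0,0,0],"delta_pos": [0,0,0.06],"gripper": 15}
    - {"twist": [0,0,0],"delta_pos": [0,0,0],"gripper": 50}
    - {"twist": [0,0,0],"delta_pos": [0,0,0],"gripper": 50}

```text
time_s: 28.45
tcp_pos: [526.9, 122.7, 101.8]
orientation: [[-0.211, 0.977, 0.001], [0.977, 0.211, 0.001], [0.001, 0.001, -1.0]]
ft_force: [0.1, -1.0, 0.2]
grip_width: 50.1
grip_force: 0.0
```

```bash
python3 -c "from h import *;lever()"
```

```text
[526.9 122.6 101.7] [-0.3 -0.1 -0.3] [-0.01  0.01 -0.01]
28 [415.5 197.1] 102.4 119.9
14 [395.7 221.8] 40.4 26.8
```

Request:
move_arm:
  steps:
    - {"twist": [0,0,0],"delta_pos": [0,0,-1],"gripper": 50}
    - {"twist": [0,0,0],"delta_pos": [-0.2,0,-1],"gripper": 50}
    - {"twist": [0,0,0],"delta_pos": [0,0,-1],"gripper": 40}
    - {"twist": [0,0,0],"delta_pos": [0,0,-1],"gripper": 0}
    - {"twist": [0,0,0],"delta_pos": [0,0,-1],"gripper": 0}

```text
time_s: 29.12
tcp_pos: [527.7, 117.9, 203.3]
orientation: [[-0.211, 0.978, 0.001], [0.978, 0.211, -0.0], [-0.0, 0.001, -1.0]]
ft_force: [-0.4, -0.3, -0.6]
grip_width: 4.1
grip_force: 0.0
```

Request:
move_arm:
  steps:
    - {"twist": [0,0,0],"delta_pos": [0,-0.5,-0.8],"gripper": 0}
    - {"twist": [0,0,0],"delta_pos": [1,-0.5,0],"gripper": 0}
    - {"twist": [0,0,0],"delta_pos": [1,-0.5,0],"gripper": 0}
    - {"twist": [0,0,0],"delta_pos": [1,-0.5,0],"gripper": 0}
    - {"twist": [0,0,0],"delta_pos": [1,-0.5,0],"gripper": 0}

```text
time_s: 29.75
tcp_pos: [460.1, 187.3, 217.0]
orientation: [[-0.213, 0.977, -0.001], [0.977, 0.213, 0.0], [0.0, -0.001, -1.0]]
ft_force: [1.2, 0.5, -0.5]
grip_width: 0.2
grip_force: 0.0
```

Request:
move_arm:
  steps:
    - {"twist": [0,0,0],"delta_pos": [1,-0.4,0],"gripper": 0}
    - {"twist": [0,0,0],"delta_pos": [1,-0.2,0],"gripper": 0}
    - {"twist": [0,0,-0.9],"delta_pos": [0.5,0,0],"gripper": 0}
    - {"twist": [0,0,-0.9],"delta_pos": [0,0,0],"gripper": 0}
    - {"twist": [0,0,0],"delta_pos": [0,0,0],"gripper": 0}

```text
time_s: 30.38
tcp_pos: [438.3, 232.9, 217.0]
orientation: [[-0.503, 0.864, -0.001], [0.864, 0.503, 0.0], [0.001, -0.001, -1.0]]
ft_force: [0.3, 0.4, 0.4]
grip_width: 0.1
grip_force: 0.0
```

```bash
python3 -c "from h import *;lever();go(441.4,228,142)"
```

```text
[438.6 232.6 217.1] [ 0.6 -0.7 -0.6] [ 0.   -0.06  0.02]
36 [415.6 196.9] 103.1 120.1
12 [395.8 222.2] 41.7 26.1
30.425 [438.6 232.6 217.1] units [-0.27  0.01  3.75]
```

Request:
move_arm:
  steps:
    - {"twist": [0,0,0],"delta_pos": [-0.25,0,1],"gripper": 0}
    - {"twist": [0,0,0],"delta_pos": [0,0,1],"gripper": 0}
    - {"twist": [0,0,0],"delta_pos": [0,0,1],"gripper": 0}
    - {"twist": [0,0,0],"delta_pos": [0,0.4,0.75],"gripper": 0}
    - {"twist": [0,0,0],"delta_pos": [0,0.5,0],"gripper": 0}

```text
time_s: 31.05
tcp_pos: [457.3, 236.6, 141.0]
orientation: [[-0.503, 0.864, -0.002], [0.864, 0.503, -0.001], [0.001, -0.002, -1.0]]
ft_force: [-0.7, -0.6, 1.2]
grip_width: 0.1
grip_force: 0.0
```

Request:
move_arm:
  steps:
    - {"twist": [0,0,1],"delta_pos": [0.12,0.67,0],"gripper": 0}
    - {"twist": [0,0,1],"delta_pos": [0.12,0.67,0],"gripper": 0}

```text
time_s: 31.3
tcp_pos: [479.3, 252.4, 142.2]
orientation: [[-0.171, 0.985, -0.003], [0.985, 0.171, -0.001], [-0.001, -0.003, -1.0]]
ft_force: [-4.5, -1.7, -0.9]
grip_width: 0.1
grip_force: 2.1
```

```bash
python3 - <<'E'
from h import *
lever();s=bot.get_image('scene');g=cv2.cvtColor(s['pixels'],cv2.COLOR_RGB2GRAY)
for r in range(217,234): print(r,''.join('%3d'%(v//4) for v in g[r,372:404]))
E
```

```text
[480.8 253.3 142.5] [-0.9 -1.7 -1.6] [-0.31  0.62 -0.01]
398 [414.9 190.6] 118.0 129.8
12 [395.8 222.2] 41.7 26.1
217  26 25 23 23 23 23 23 19 22 22 31 37 34 30 19 17 17 18 23 26 28 33 44 44 32 34 34 34 35 34 22 22
218  23 23 23 23 23 23 21 19 26 19 22 27 37 36 35 23 22 22 23 27 26 26 33 32 26 25 34 34 34 34 32 32
219  23 23 23 23 23 23 23 23 21 19 19 20 23 36 41 35 28 27 23 21 20 15 15 16 15 20 34 34 34 34 34 34
220  23 23 25 23 24 24 23 24 19 17 20 19 19 24 27 24 21 21 20 19 17 11 10 11 11 18 34 34 33 34 34 34
221  23 27 25 23 23 23 23 19 19 19 27 27 19 19 19 19 19 19 19 19 16 10  9  9 10 15 25 25 25 25 25 25
222  23 26 27 25 23 23 23 21 20 20 22 28 30 19 19 20 21 20 21 18 13 10 10  9 10 15 22 22 22 22 22 22
223  23 24 26 24 23 24 23 21 19 20 19 22 25 19 19 19 19 19 19 17 10  9 10  9 10 13 22 22 23 23 22 22
224  23 23 23 23 25 23 23 21 23 20 19 19 20 19 19 19 19 19 18 13  9 10  9  9 10 11 22 22 23 23 22 22
225  23 23 25 23 24 23 23 21 22 29 19 19 19 19 19 18 17 17 16 14 14 13 12 13 19 12 22 22 23 23 22 22
226  21 21 23 23 23 23 23 21 21 24 21 21 20 21 21 15 15 15 14 14 14 14 14 14 23 26 21 22 22 22 22 22
227  23 23 23 23 23 23 22 21 19 21 21 21 21 21 21 20 21 14 14 21 21 20 20 21 25 26 22 22 22 22 22 22
228  15 17 17 19 21 18 20 22 21 22 22 21 22 22 22 22 22 20 20 20 18 18 16 18 25 26 20 22 22 22 22 22
229  18 15 15 14 14 13 15 19 21 19 18 21 21 20 18 18 16 15 14 14 13 13 13 14 27 40 20 22 21 22 22 22
230  39 39 38 32 22 32 15 14 14 13 15 15 15 14 13 13 13 15 18 18 22 39 39 22 27 42 24 22 22 22 22 22
231  41 41 41 40 39 40 38 32 15 21 13 15 18 18 22 26 39 39 39 39 39 42 42 40 40 43 26 22 22 22 22 22
232  43 43 41 43 43 41 41 40 38 39 38 39 39 39 39 39 41 41 41 41 44 44 44 41 41 41 31 22 22 22 22 22
233  43 43 43 43 43 43 41 41 41 41 41 41 41 41 41 41 41 41 44 44 44 44 44 42 42 42 37 22 22 22 22 22
```

Request:
move_arm:
  steps:
    - {"twist": [0,0,1],"delta_pos": [0.12,0.67,0],"gripper": 0}
    - {"twist": [0,0,1],"delta_pos": [0.12,0.67,0],"gripper": 0}

```text
time_s: 31.65
tcp_pos: [504.7, 260.7, 142.6]
orientation: [[0.171, 0.985, -0.002], [0.985, -0.171, 0.001], [0.0, -0.002, -1.0]]
ft_force: [-4.7, 0.3, -0.3]
grip_width: 0.1
grip_force: 2.2
```

```bash
python3 - <<'E'
from h import *
lever();s=bot.get_image('scene');g=cv2.cvtColor(s['pixels'],cv2.COLOR_RGB2GRAY)
for r in range(222,232): print(r,''.join('%3d'%(v//4) for v in g[r,380:404]))
E
```

```text
[506.8 260.8 142.8] [-2.7  0.6 -1.4] [ 0.28  0.74 -0.02]
446 [419.6 190.2] 130.0 126.1
45 [421.9 212.3] 99.3 87.0
12 [395.8 222.2] 41.7 26.1
222  19 19 19 19 21 21 20 20 20 19 19 18 13  9  9  9  9 15 22 22 22 22 22 22
223  19 19 19 19 23 19 19 19 19 19 19 17  9  9  9  9  9 13 22 22 23 23 22 22
224  23 19 20 19 20 19 19 19 19 19 18 13  9  9 10 10  9 10 22 22 23 23 22 22
225  22 30 19 19 19 19 19 18 17 17 16 14 14 15 13 14 19 12 21 22 22 23 22 22
226  21 24 21 21 20 21 21 15 15 15 14 14 14 14 14 15 25 29 22 22 22 22 22 22
227  19 21 21 21 21 21 21 20 21 21 20 20 21 22 20 21 27 29 22 22 22 22 22 22
228  21 22 21 21 22 22 22 22 22 22 21 19 18 19 16 18 28 29 20 22 22 22 22 22
229  21 19 18 21 21 19 18 17 16 15 15 14 13 14 13 14 30 43 20 22 21 21 22 22
230  14 13 15 14 15 14 13 13 13 15 18 18 22 39 39 22 31 45 25 22 22 22 22 22
231  15 21 13 15 18 18 22 25 39 39 39 39 39 42 42 40 40 43 27 22 22 22 22 22
```

Request:
move_arm:
  steps:
    - {"twist": [0,0,1],"delta_pos": [0.12,0.67,0],"gripper": 0}
    - {"twist": [0,0,0.5],"delta_pos": [0.06,0.33,0],"gripper": 0}

```text
time_s: 32.0
tcp_pos: [525.6, 260.3, 142.9]
orientation: [[0.416, 0.909, -0.0], [0.909, -0.416, 0.002], [0.002, -0.001, -1.0]]
ft_force: [-3.9, 4.4, -0.4]
grip_width: 0.3
grip_force: 2.2
```

Request:
move_arm:
  steps:
    - {"twist": [0,0,0.5],"delta_pos": [0.06,0.33,0],"gripper": 0}

```text
time_s: 32.12
tcp_pos: [531.8, 259.2, 143.0]
orientation: [[0.492, 0.871, 0.0], [0.871, -0.492, 0.003], [0.003, -0.002, -1.0]]
ft_force: [-2.9, 5.7, -0.5]
grip_width: -0.4
grip_force: 2.2
```

```bash
python3 - <<'E'
from h import *
lever();s=bot.get_image('scene');g=cv2.cvtColor(s['pixels'],cv2.COLOR_RGB2GRAY)
for r in range(224,232): print(r,''.join('%3d'%(v//4) for v in g[r,380:404]))
E
```

```text
[532.9 258.8 143.1] [-1.7  4.7 -0.9] [0.99 0.52 0.07]
528 [420.  196.2] 116.0 117.7
38 [420.7 221.7] 98.3 67.0
11 [395.7 222.5] 42.4 25.0
224  23 20 19 20 20 19 19 19 19 19 18 13 10 10 10  9 10 10 22 22 23 23 22 22
225  22 29 19 19 19 19 19 18 17 17 16 14 15 15 13 13 19 12 21 22 23 23 22 22
226  21 24 21 21 20 21 21 21 15 15 14 14 16 16 15 16 25 29 22 22 22 22 22 22
227  19 21 21 21 21 21 21 21 21 21 20 14 15 22 22 22 28 29 22 22 22 22 22 22
228  21 22 22 22 21 21 22 22 21 22 21 18 16 19 17 19 28 29 20 23 22 22 22 22
229  21 20 18 21 21 19 18 18 16 15 15 14 13 14 13 14 30 43 20 22 21 22 22 22
230  14 13 15 14 14 14 14 13 13 15 18 18 22 39 39 22 31 45 25 22 22 22 22 22
231  15 21 13 15 18 18 22 25 39 39 39 39 39 42 42 40 43 45 27 22 22 22 22 22
```

Request:
move_arm:
  steps:
    - {"twist": [0,0,0.4],"delta_pos": [0.05,0.27,0],"gripper": 0}

```text
time_s: 32.35
tcp_pos: [536.9, 257.4, 143.1]
orientation: [[0.551, 0.835, 0.0], [0.835, -0.551, 0.003], [0.003, -0.001, -1.0]]
ft_force: [-2.1, 4.6, 0.4]
grip_width: 0.4
grip_force: 2.3
```

Request:
move_arm:
  steps:
    - {"twist": [0,0,0.4],"delta_pos": [0.05,0.27,0],"gripper": 0}

```text
time_s: 32.48
tcp_pos: [542.3, 255.2, 143.1]
orientation: [[0.608, 0.794, 0.001], [0.794, -0.608, 0.003], [0.003, -0.001, -1.0]]
ft_force: [-2.2, 5.6, -0.9]
grip_width: -0.0
grip_force: 2.3
```

Request:
move_arm:
  steps:
    - {"twist": [0,0,0.4],"delta_pos": [0.05,0.27,0],"gripper": 0}

```text
time_s: 32.6
tcp_pos: [547.4, 252.7, 143.2]
orientation: [[0.662, 0.749, 0.001], [0.749, -0.662, 0.003], [0.003, -0.001, -1.0]]
ft_force: [-1.6, 5.4, -0.7]
grip_width: 0.1
grip_force: 2.3
```

Request:
move_arm:
  steps:
    - {"twist": [0,0,0.3],"delta_pos": [0.04,0.2,0],"gripper": 0}

```text
time_s: 32.72
tcp_pos: [551.1, 250.5, 143.2]
orientation: [[0.701, 0.714, 0.001], [0.714, -0.701, 0.003], [0.003, -0.001, -1.0]]
ft_force: [-1.6, 5.6, -1.3]
grip_width: -0.1
grip_force: 2.3
```

```bash
python3 -c "from h import *;lever()"
```

```text
[551.6 250.1 143.2] [-1.7  5.   0.3] [1.14 0.24 0.09]
592 [417.3 202.9] 95.5 107.9
```

Request:
move_arm:
  steps:
    - {"twist": [0,0,0.3],"delta_pos": [0.04,0.2,0],"gripper": 0}

```text
time_s: 32.9
tcp_pos: [554.3, 248.6, 143.2]
orientation: [[0.736, 0.677, 0.001], [0.677, -0.736, 0.003], [0.003, -0.002, -1.0]]
ft_force: [-2.2, 6.9, 0.1]
grip_width: 0.2
grip_force: 3.2
```

Request:
move_arm:
  steps:
    - {"twist": [0,0,0.2],"delta_pos": [0.03,0.15,0],"gripper": 0}

```text
time_s: 33.02
tcp_pos: [555.9, 247.9, 143.2]
orientation: [[0.759, 0.651, -0.0], [0.651, -0.759, 0.005], [0.003, -0.004, -1.0]]
ft_force: [-5.3, 9.3, 0.3]
grip_width: -0.3
grip_force: 4.9
```

```bash
python3 - <<'E'
from h import *
lever();s=bot.get_image('scene');g=cv2.cvtColor(s['pixels'],cv2.COLOR_RGB2GRAY)
cv2.imwrite('pics/z1.png',crop(s,310,185,130,62,6))
for r in range(222,232): print(r,''.join('%3d'%(v//4) for v in g[r,380:404]))
E
```

```text
[556.  247.9 143.2] [-4.6  7.7  0.5] [1.69 0.82 0.08]
617 [416.5 204.8] 90.3 104.4
222  19 19 22 29 31 19 19 19 21 21 22 19 14 11 15 20 27 32 35 37 39 39 37 37
223  19 20 19 22 22 19 19 19 19 19 19 17 10 10 10 11 15 19 27 31 34 36 38 40
224  23 19 19 19 19 19 19 19 19 19 18 13  9  9  9  9  9 11 20 21 26 30 34 36
225  22 29 20 19 19 19 19 18 17 17 16 15 15 15 13 13 19 12 21 21 21 20 24 30
226  21 24 21 21 20 21 21 21 15 15 14 16 16 16 15 16 26 29 22 22 22 21 20 20
227  19 21 21 21 21 21 21 21 20 14 15 22 22 24 22 22 26 29 22 22 22 22 21 21
228  21 22 22 21 22 22 22 21 21 21 20 21 19 19 16 19 28 29 20 22 22 22 21 22
229  21 19 18 21 21 19 18 18 16 15 14 14 13 13 13 14 30 30 20 22 21 21 22 22
230  14 13 15 14 14 14 13 13 13 15 18 18 22 39 39 22 31 43 23 22 22 22 22 22
231  15 21 13 15 18 18 22 25 39 39 39 39 39 42 42 40 43 45 27 22 22 22 22 22
```

View pics/z1.png

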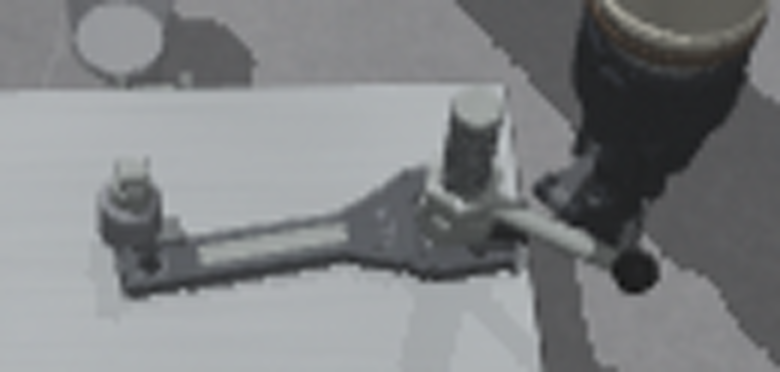

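The spanner is seated on the nut with its handle at the bush, about (130,240), and the bar points to the ball at (635,270). The force is rising, so I push on to confirm the dead stop.

Request:
move_arm:
  steps:
    - {"twist": [0,0,0],"delta_pos": [0,0.15,0],"gripper": 0}

```text
time_s: 33.25
tcp_pos: [556.9, 247.0, 143.3]
orientation: [[0.757, 0.653, -0.001], [0.653, -0.757, 0.006], [0.003, -0.005, -1.0]]
ft_force: [-5.6, 10.8, 1.0]
grip_width: -0.1
grip_force: 5.9
```

Request:
move_arm:
  steps:
    - {"twist": [0,0,0],"delta_pos": [0,0.15,0],"gripper": 0}

```text
time_s: 33.38
tcp_pos: [558.0, 245.9, 143.3]
orientation: [[0.757, 0.654, -0.002], [0.654, -0.757, 0.007], [0.003, -0.007, -1.0]]
ft_force: [-6.5, 13.3, 1.0]
grip_width: -0.4
grip_force: 7.4
```

```bash
python3 -c "from h import *;lever()
s=bot.get_image('scene');g=cv2.cvtColor(s['pixels'],cv2.COLOR_RGB2GRAY)
for r in range(220,236): print(r,''.join('%3d'%(v//4) for v in g[r,404:426]))"
```

```text
[558.2 245.8 143.3] [-7.3 11.9  1.2] [2.51 1.45 0.06]
609 [416.  205.3] 88.2 103.5
220  14 15 11  9 11  9 10  9  9  8  8  9 11 19 22 22 22 22 22 22 22 22
221  12 12 11  9  9  9  9  9  9  9  9 11 15 21 22 22 22 22 22 22 23 23
222  10  9  9  9  9  9  9  9  9 11 12 15 16 22 23 22 22 22 22 22 22 23
223  27 13  9  9  9  9  9  9  9 14 17 12 19 22 22 22 22 22 22 21 22 22
224  38 37 35 14  9  8  9  9  9 16 18 13 22 22 22 22 22 22 22 22 22 22
225  36 39 39 34 26 14  8  9 10 17 16 16 29 32 22 22 22 21 22 22 22 22
226  31 34 36 37 23 20 15 10 14 17 16 26 33 34 32 23 22 22 22 22 22 22
227  20 26 30 33 21 22 21 20 20 13 10 15 20 24 34 32 22 22 22 22 22 22
228  21 20 22 25 20 21 22 21 13  9  8  8  9 12 24 34 32 22 22 23 22 22
229  22 22 32 27 20 18 20 18  8  8  8  8  8  8 13 35 35 33 22 22 22 22
230  22 23 34 34 32 27 19 13  8  8  8  9  9  8 10 29 35 34 32 31 22 22
231  22 22 34 34 34 33 32 18  8  8  8  9  8  8  9 27 34 34 34 34 32 33
232  22 22 25 34 34 34 34 32  8  8  8  8  8  8 14 33 33 34 34 34 34 35
233  22 22 22 34 34 34 34 34 18  8  8  8  8  9 26 34 34 34 34 34 35 35
234  22 22 22 34 34 34 34 34 32 25 18 18 19 31 33 34 34 34 34 34 34 35
235  22 22 22 33 33 34 34 34 34 33 33 32 32 34 34 34 34 34 34 34 34 35
```

Request:
move_arm:
  steps:
    - {"twist": [0,0,0],"delta_pos": [0,0.2,0],"gripper": 0}
    - {"twist": [0,0,0],"delta_pos": [0,0.15,0],"gripper": 0}

```text
time_s: 33.72
tcp_pos: [560.6, 243.4, 143.3]
orientation: [[0.755, 0.656, -0.004], [0.656, -0.755, 0.01], [0.003, -0.01, -1.0]]
ft_force: [-11.9, 17.2, 1.6]
grip_width: -0.1
grip_force: 10.3
```

```bash
python3 -c "from h import *;lever()
s=bot.get_image('scene');g=cv2.cvtColor(s['pixels'],cv2.COLOR_RGB2GRAY)
for r in range(224,236): print(r,''.join('%3d'%(v//4) for v in g[r,404:426]))
for r in range(222,236): print(r,''.join('%3d'%(v//4) for v in g[r,322:346]))"
```

```text
[560.7 243.3 143.3] [-10.9  16.1   1.8] [3.4  2.25 0.07]
601 [415.1 206.1] 84.5 102.2
224  21 14  9  9  9  9  9  9 14 17 16 16 22 22 22 22 22 22 22 22 22 22
225  37 37 33 18 10  9  9  9 15 18 14 22 32 22 22 22 22 22 22 22 22 22
226  35 38 37 35 29 17  9 11 16 18 12 29 34 32 22 23 22 22 22 22 22 22
227  28 33 34 26 24 21 19 14 16 14 19 28 34 34 32 22 22 22 22 22 22 22
228  20 23 29 20 21 21 22 20 11  9 12 14 20 28 34 32 22 22 22 22 22 22
229  21 22 25 18 20 21 21 13  8  8  8  9 10 18 34 35 34 23 22 22 22 22
230  22 22 33 26 19 18 17  8  8  8  8  9  8 10 24 34 35 32 32 21 22 22
231  22 22 34 33 32 27 17  8  8  8  9  9  8  9 20 34 34 34 34 32 32 22
232  22 22 25 34 34 33 26  8  8  8  9  8  8  9 27 34 33 34 34 34 34 33
233  22 22 22 34 34 34 33 18  8  8  8  9  8 14 33 34 34 34 34 34 35 35
234  22 22 22 34 34 34 34 32 12  8  8  8 19 32 34 34 34 34 34 34 34 35
235  22 22 22 33 33 34 34 34 32 25 25 25 32 34 34 34 34 34 34 34 34 35
222  44 44 44 43 32 18 18 19 21 21 21 20 20 17 17 30 30 30 44 44 43 43 43 43
223  44 44 44 44 31 18 18 17 18 18 18 18 17 17 19 30 30 30 34 44 44 44 44 40
224  44 
[... 215 characters left out ...]
8 38 38
227  44 44 44 41 41 41 40 23 23 25 22 18 17 15 21 23 23 23 23 23 23 34 39 39
228  44 44 44 41 41 41 41 29 25 25 23 15 14 13 18 27 23 23 23 23 23 32 39 36
229  44 44 44 41 41 41 41 27 22 24 23 16 12 12 15 29 23 23 23 23 23 25 27 26
230  44 44 42 41 41 41 41 33 20 25 23 22 21 16 23 26 23 23 23 23 23 23 21 19
231  44 44 44 42 42 42 42 40 17 25 24 25 25 24 23 23 21 18 19 17 15 15 15 14
232  45 45 45 44 42 42 42 41 28 23 21 19 19 19 15 15 15 14 14 13 16 19 18 22
233  44 44 44 44 41 41 41 41 28 15 14 14 14 16 16 18 18 23 39 25 26 39 39 39
234  45 45 45 45 42 42 42 42 40 26 19 22 26 39 39 40 40 40 42 40 40 42 42 44
235  45 45 45 45 42 42 42 42 42 40 39 39 40 41 41 43 43 43 43 43 43 43 43 43
```

Request:
move_arm:
  steps:
    - {"twist": [0,0,0],"delta_pos": [0,0.2,0],"gripper": 0}
    - {"twist": [0,0,0],"delta_pos": [0,0.15,0],"gripper": 0}

```text
time_s: 34.08
tcp_pos: [563.0, 240.9, 143.2]
orientation: [[0.753, 0.657, -0.007], [0.657, -0.753, 0.013], [0.003, -0.014, -1.0]]
ft_force: [-16.4, 21.8, 2.9]
grip_width: 0.2
grip_force: 13.4
```

```bash
python3 -c "from h import *;lever()
s=bot.get_image('scene');g=cv2.cvtColor(s['pixels'],cv2.COLOR_RGB2GRAY)
for c in ((416.7,198.5),(415.5,197.1),(414.9,230.8),(414.3,231.2)):
    v=onz(s,c,160)[:2]-[517.5,183.5];print(c,np.hypot(*v).round(1),np.degrees(np.arctan2(v[1],v[0])).round(1))
for r in range(224,238): print(r,''.join('%3d'%(v//4) for v in g[r,404:426]))"
```

```text
[563.1 240.9 143.2] [-15.   20.5   3.5] [4.3  3.12 0.14]
598 [414.3 206.9] 81.2 100.7
(416.7, 198.5) 100.3 115.1
(415.5, 197.1) 100.2 118.5
(414.9, 230.8) 99.3 43.6
(414.3, 231.2) 98.9 42.3
224  10  9  9  9  9  9  9 10 16 17 11 21 22 22 22 22 22 22 22 22 22 22
225  15 14  9  9  9  9  9 11 17 16 16 29 22 22 22 22 22 22 22 22 21 22
226  36 36 33 24 10  9  9 14 17 14 19 33 32 22 22 22 22 22 22 22 22 22
227  34 36 37 35 19 10  9 16 18 13 25 34 34 32 22 22 22 22 22 22 22 22
228  27 31 34 25 22 20 20 17 13 13 21 28 33 33 32 22 22 22 22 23 23 22
229  20 22 28 20 21 21 18 10  9  9 12 14 24 33 34 22 23 23 22 22 22 22
230  22 22 24 17 19 20 12  8  8  8  9  8 13 34 34 33 33 32 22 21 22 22
231  22 22 32 32 23 16  8  8  8  9  9  8  9 24 34 34 34 34 32 22 22 22
232  22 22 25 34 32 20  8  8  8  9  9  8  9 21 35 34 33 34 34 33 33 33
233  22 22 22 34 34 32  8  8  8  8  8  8  9 26 34 34 34 34 34 35 35 35
234  22 22 22 34 34 34 18  8  8  8  8  8 14 33 34 34 34 34 34 34 34 35
235  22 22 22 33 33 34 32 25 12  8  8 19 32 34 34 34 34 34 34 34 34 35
236  22 22 22 34 34 34 34 33 32 32 33 33 33 33 34 33 34 34 34 35 34 34
237  22 22 22 35 35 34 34 34 34 34 35 34 33 33 33 33 33 34 35 34 34 34
```

```bash
python3 - <<'E'
from h import *
s=bot.get_image('scene');g=cv2.cvtColor(s['pixels'],cv2.COLOR_RGB2GRAY)
z=cv2.cvtColor(cv2.resize(cv2.imread('pics/z1.png'),None,fx=1/6,fy=1/6,interpolation=cv2.INTER_AREA),cv2.COLOR_BGR2GRAY)
n=g[185:247,310:440]
for c in (16,22,30,40,50,56): print(c+310,'z1 ',(z[38:52,c]//4),'\n    now',(n[38:52,c]//4))
# nut/locknut region column profile and sub-pixel shift by phase correlation on handle
a=np.float32(z[30:52,12:58]);b=np.float32(n[30:52,12:58]);print(cv2.phaseCorrelate(a,b))
a=np.float32(z[30:52,12:34]);b=np.float32(n[30:52,12:34]);print(cv2.phaseCorrelate(a,b))
E
```

```text
326 z1  [31 38 40 41 41 41 41 41 42 42 42 42 42 42] 
    now [30 39 41 41 41 41 41 41 42 42 41 42 42 42]
332 z1  [18 18 18 17 22 23 22 25 25 21 15 20 38 43] 
    now [18 18 17 15 24 25 22 23 25 21 15 19 39 43]
340 z1  [34 25 19 22 23 23 23 22 18 16 35 42 43 43] 
    now [34 24 18 22 23 23 23 23 18 14 39 42 43 43]
350 z1  [29 28 37 40 39 28 20 15 20 38 44 44 44 44] 
    now [29 27 38 39 40 27 21 15 19 39 44 44 44 44]
360 z1  [37 40 39 31 24 17 17 36 41 43 44 44 44 44] 
    now [38 39 40 30 24 17 16 39 41 43 44 44 44 44]
366 z1  [39 39 31 24 17 17 37 42 43 44 44 43 44 44] 
    now [39 40 30 24 17 16 38 41 43 44 44 43 44 44]
((0.014744538837966559, 0.016449898550085607), 0.9836029306881957)
((0.07951893506285046, -0.057513686638342776), 0.9790242997308573)
```

Request:
move_arm:
  steps:
    - {"twist": [0,0,0.1],"delta_pos": [0,0.2,0],"gripper": 0}
    - {"twist": [0,0,0.1],"delta_pos": [0,0.15,0],"gripper": 0}
    - {"twist": [0,0,0],"delta_pos": [0,0,0],"gripper": 0}

```text
time_s: 34.6
tcp_pos: [565.8, 238.5, 143.2]
orientation: [[0.774, 0.633, -0.009], [0.633, -0.774, 0.015], [0.003, -0.017, -1.0]]
ft_force: [-17.4, 26.1, 3.3]
grip_width: 0.1
grip_force: 15.0
```

```bash
python3 -c "from h import *;lever()
s=bot.get_image('scene');g=cv2.cvtColor(s['pixels'],cv2.COLOR_RGB2GRAY)
for r in range(226,238): print(r,''.join('%3d'%(v//4) for v in g[r,400:422]))"
```

```text
[565.8 238.5 143.2] [-17.8  24.2   2.6] [5.19 3.62 0.17]
598 [413.4 207.7] 77.7 99.0
226  31 31 28 29 14 13  9  9  9  9 10 16 19 14 30 34 32 22 22 22 22 22
227  20 27 31 34 35 35 33 13  8  9 12 17 16 16 31 33 34 32 22 22 22 22
228  21 21 23 30 34 35 25 21 16 11 14 17 12 25 33 33 33 33 32 22 22 22
229  21 21 22 20 26 24 21 21 21 20 15 13  9 17 29 34 33 33 34 22 23 23
230  22 22 22 21 21 19 19 20 21 18 10  9  8  9 15 24 34 34 34 33 33 22
231  22 22 22 22 22 21 23 18 19 12  8  8  8  8  8 12 24 34 34 34 34 32
232  22 22 22 22 22 22 22 26 18  8  8  8  9  9  8  9 21 35 34 34 33 34
233  22 22 22 22 22 22 22 33 25  8  8  8  8  9  8  9 20 34 34 34 34 34
234  22 22 22 22 22 22 22 34 32  8  8  8  8  9  8  9 26 34 34 34 34 34
235  22 22 22 22 22 22 22 33 33 25  8  8  8  8  8 19 33 34 34 34 33 34
236  22 22 22 23 22 22 22 34 34 32 25 12 12 13 20 33 33 33 34 34 34 34
237  22 22 22 23 22 22 22 34 35 34 33 32 32 32 33 34 33 33 33 33 33 34
```

Request:
move_arm:
  steps:
    - {"twist": [0,0,0],"delta_pos": [0,-0.7,0],"gripper": 0}
    - {"twist": [0,0,0],"delta_pos": [0,-0.7,0],"gripper": 0}
    - {"twist": [0,0,0],"delta_pos": [0,-0.7,0],"gripper": 0}

```text
time_s: 35.08
tcp_pos: [548.9, 255.5, 142.6]
orientation: [[0.785, 0.619, 0.001], [0.619, -0.785, -0.001], [-0.0, 0.002, -1.0]]
ft_force: [0.2, -0.2, -0.0]
grip_width: -0.0
grip_force: 0.0
```

```bash
python3 -c "from h import *;lever()
s=bot.get_image('scene');g=cv2.cvtColor(s['pixels'],cv2.COLOR_RGB2GRAY)
z=cv2.cvtColor(cv2.resize(cv2.imread('pics/z1.png'),None,fx=1/6,fy=1/6,interpolation=cv2.INTER_AREA),cv2.COLOR_BGR2GRAY)
n=g[185:247,310:440]
print(cv2.phaseCorrelate(np.float32(z[30:52,12:58]),np.float32(n[30:52,12:58])))
for r in range(226,238): print(r,''.join('%3d'%(v//4) for v in g[r,400:422]))"
```

```text
[547.2 257.8 142.7] [-0.6  1.8  1.1] [0.15 0.1  0.01]
636 [419.1 202.7] 100.9 107.2
((-0.022270631388639828, -0.04129138922863618), 0.9910211799045404)
226  20 26 31 35 37 39 38 37 32 29 34 34 34 34 34 34 34 34 34 35 34 34
227  21 20 21 27 32 35 38 39 36 35 28 34 34 34 34 34 34 34 34 34 34 34
228  22 21 21 21 22 28 33 36 37 37 22 27 24 18 18 20 28 33 34 34 34 34
229  21 22 22 21 21 20 23 30 33 35 22 13 11  8  9  9 15 28 34 35 35 35
230  22 22 22 22 22 22 32 25 24 30 13  8  8  8  9  8  9 22 34 35 35 34
231  22 22 22 22 22 23 34 33 28 22 10  8  8  9  9  9  9 13 34 34 34 34
232  22 22 22 22 22 22 25 34 33 32 13  9  8  9  9  9  8 10 35 34 33 34
233  22 22 22 22 22 22 22 34 34 34 19  8  8  8  9  8  8 14 34 34 34 34
234  22 22 22 22 22 22 22 34 34 34 32 12  8  8  8  8 14 32 34 34 34 34
235  22 22 22 23 22 22 22 33 33 34 34 32 25 12 13 19 32 34 34 34 33 34
236  22 22 22 23 22 22 22 34 34 34 34 34 33 32 33 33 33 33 34 34 34 34
237  22 22 22 23 22 22 22 35 35 34 35 34 34 34 35 34 33 33 33 33 33 34
```

Request:
move_arm:
  steps:
    - {"twist": [0,0,0],"delta_pos": [0,-0.5,-1],"gripper": 0}
    - {"twist": [0,0,0],"delta_pos": [0,0,-1],"gripper": 0}
    - {"twist": [0,0,0],"delta_pos": [0,0,-1],"gripper": 0}
    - {"twist": [0,0,0],"delta_pos": [0,0,-1],"gripper": 0}
    - {"twist": [0,0,0],"delta_pos": [0,0,0],"gripper": 0}

```text
time_s: 35.8
tcp_pos: [543.9, 264.8, 225.2]
orientation: [[0.787, 0.618, 0.004], [0.618, -0.787, 0.002], [0.004, 0.001, -1.0]]
ft_force: [0.0, 0.0, -0.3]
grip_width: -0.0
grip_force: 0.0
```

```bash
python3 -c "from h import *;lever();print(bot.close_job())"
```

```text
[543.  264.3 223.6] [ 0.7  0.2 -0. ] [-0.06 -0.04  0.06]
411 [425.7 189.6] 146.4 122.2
the job is handed in; nothing more can be done
None
```

I handed the job in at about 36 s: the spanner is on the lower nut with its handle at the bush, the locknut was swung clockwise to a hard stop, and the cans were not touched. A failed first fit dragged the nut about 20° clockwise; I turned it back to about 3° past its start. Tightening took up more slack, so I think it stayed within 25°, but I could not measure its final angle.

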